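# Find the original fossil by weight, weigh it and set it up for its photograph

### The arm

A 6-joint arm with a two-finger parallel gripper is mounted at the origin on the work surface. World frame = base frame: x ahead of the robot, y to its left, z up, the work surface at z = 0. Lengths are in mm, angles in degrees, forces in N, time in s.
With the tool pointing down it reaches from about 350 to 850 mm from the base axis. Payload 8.1 kg.
Tool frame: the origin (TCP) lies on the centre line of the jaws, within the pads' length; the fingertips stand r.tip_extent ahead of it and the grasp point (between the pads) lies 8 mm behind it (r.tip_extent is the distance from the TCP to the fingertips, in mm); z points along the fingers, y is the direction in which the jaws open and shut (so a half turn about z gives the same grasp; the last joint's range is limited). The gripper opens to 85 mm and grips with 20 to 120 N. Pads are 22 mm wide; open, the fingers measure 114 mm over their backs; the gripper's body (76 mm by 85 mm) begins 54 mm behind the grasp point. The pads swing forward as they close: fully open they stand 13 mm farther back than shut.
Start: joints at [70.737, 7.471, 85.268, -0, 87.261, -4.893], TCP at [148.885, 581.239, 242.292] pointing down, gripper open.
Joint ranges: [-169.43, 169.43], [-51.17, 129.36], [1.28, 143.12], [-76.62, 256.62], [0, 156.53], [-152.29, 152.29]. Speed limits (degrees/s): [136.94, 136.94, 159.86, 180, 180, 180].

### API

Orientations are given as [roll, pitch, yaw] about the fixed x, y, z axes, in that order (R = Rz(yaw) Ry(pitch) Rx(roll)).
In Python, from bench import sense, optics, hand_in, spotter, r gives the robot as it stands.
- The arm moves only by the tool apply_moves, never from a script. Its argument "series" is a list of rows, each a list of 3 entries, a list of its own where there are three numbers: the opening, from 0 (shut) to 1 (fully open), then the shift along the world's x, y, z in m, then the turn about the world's z in rad. In form: [[grip, [x, y, z], turn], ...]. A call has 1 to 5 rows; each row is the pose to reach, as a shift and turn from the pose measured when the call began; what a row does not reach only later rows make up. A row lasts 1/8 s, in which the tool goes at most 62.5 mm and 10.7 degrees, less where a joint would pass 70% of its speed; a pose out of reach is approached as far as the arm can. A call with a gripper value outside its range is refused whole. The fingers move at their own pace and stop on an object; "grip_force" is the grip in N (left out, the last holds). Time passes only in rows, so rows that repeat a pose let the fingers close. It gives the time, the measured TCP pose, the force and the opening at its end, in the units of the state.
- sense(): the state, without advancing time (a new reading comes with each control period).
- optics.snapshot(name): name is "scene" or "top" or "wrist"; returns a dict with "color" (384x512x3 uint8, blue, green, red), "intrinsics" (3x3 intrinsics, pixels), "rvec" (rotation vector, rad) and "tvec" (3), from world to camera coordinates, as OpenCV has them. Camera axes: x right, y down, z forward; pixel columns grow to the right and rows downward; lengths in mm; the calibration is good to about 2 mm. The wrist camera is an equidistant fisheye: a pixel r from the principal point sees the ray r / f radians off the axis. A picture is of the moment at which its call begins. There is no depth.
- hand_in(): hands the job in, once; it reports no verdict.
Trained networks look in a picture, given as the dict that the camera call returned (one of the last four; its "shot" number tells which), for a name from the list of things; names that differ only in an ending like _2 or _b are one class to them, and where a whole thing is asked for, a point or a joint stands for the part that bears it (a point fixed in the world has none). Each returns a list of dicts, best first, with "p" (0 to 1); they miss things now and then, are a little off and sometimes report something else, mostly with a low value. They report only what shows in the picture. A call takes as long as a camera call. They do not tell look-alikes from the thing itself.
- spotter.search_frame(picture, query): "xyz" ([x, y, z] in mm, in the coordinates of the camera as it stood for that picture, good to about 4 mm: the middle of the surface that is visible of it).
- spotter.masks_of(picture, query): "mask" (384x512 bool, what is visible of it).
The state is a dict: "time": time; "joint_pos": joint angles; "qd": joint speeds; "joint_efforts": joint torques, N m; "tool_pos": TCP position; "tcp_rot": TCP orientation; "ft_force": force on the tool from outside, world axes, zero at the start; "wrist_torque": the same for the moment, N m; "finger_gap": finger opening in mm.
Only numpy, scipy, OpenCV 4.12 (cv2) and the standard library are available. Lean on these libraries where they do the work, as an engineer would, in place of code of your own. Each camera call takes 0.05 s, during which the arm holds its last target.

### The job

One of these look-alike fossil blocks is the original stone; the rest are hollow resin casts painted to match and clearly lighter. Find the original by weight and let it stand alone, centred and untouched on the pan of the spring scale for a second so that its weight can be recorded, then lay it face up in the middle of the photo board, its long side along the board's long side, and lay the chequered scale bar flat on the board, flush against one of its long sides and about centred on it. Lay every cast flat on the floor of the grey crate; set the blocks down gently, never tip or drop one or press the pan down to its stop, and leave the other things on the bench alone.

Things in the scene. Friction and masses are not known exactly. Their poses are not given: they have to be found in the camera images.
- block_1: fossil block, one of 3 or 4 that look alike (one may be absent): warm grey, 104 (x) x 54 (y) x 38 mm (z), brown ammonite on top (4 mm proud, not solid). Origin: centre of its underside; x along its long side, z up. Starts face up on the table. Exactly one block present is the original, solid stone of 460 to 640 g; the rest are hollow resin casts of 170 to 280 g
- block_2: fossil block, one of 3 or 4 that look alike (one may be absent): warm grey, 104 (x) x 54 (y) x 38 mm (z), brown ammonite on top (4 mm proud, not solid). Origin: centre of its underside; x along its long side, z up. Starts face up on the table. Exactly one block present is the original, solid stone of 460 to 640 g; the rest are hollow resin casts of 170 to 280 g
- block_3: fossil block, one of 3 or 4 that look alike (one may be absent): warm grey, 104 (x) x 54 (y) x 38 mm (z), brown ammonite on top (4 mm proud, not solid). Origin: centre of its underside; x along its long side, z up. Starts face up on the table. Exactly one block present is the original, solid stone of 460 to 640 g; the rest are hollow resin casts of 170 to 280 g
- block_4: fossil block, one of 3 or 4 that look alike (one may be absent): warm grey, 104 (x) x 54 (y) x 38 mm (z), brown ammonite on top (4 mm proud, not solid). Origin: centre of its underside; x along its long side, z up. Starts face up on the table. Exactly one block present is the original, solid stone of 460 to 640 g; the rest are hollow resin casts of 170 to 280 g
- bar: black and white chequered photo scale bar, 180 (x) x 24 (y) x 12 mm (z), 70 g. Origin: centre of its underside; x along its length. Starts flat on the table between board and scale
- board: dark grey photo board with white corner marks, 190 (x) x 230 (y) x 5 mm thick, fixed. Origin: centre of its underside (top face 5 mm above); y along its long side
- crate: open grey crate for the casts, outside 260 (x) x 220 (y) x 55 mm high, walls 6 mm, floor 5 mm thick (inner floor 5 mm above its origin), fixed; inside 248 x 208 mm, room for four blocks lying flat two by two with their long sides along its x. Origin: centre of its underside
- scale: spring scale, fixed: white housing 160 x 160 x 52 mm under the pan, sloped round dial (116 mm across, up to 95 mm high) on its -x side, round steel pan 156 mm across on top. Origin: centre of the housing's underside, straight under the pan's centre
- pan_top (a point): centre of the pan's flat upper face, 105 mm above the table when empty; sinks with the pan
- pan (a joint): how far the sprung pan has sunk (m): 0 empty, about 4.9 mm per 100 g (200 N/m), end stop at 45 mm (about 0.9 kg or 9 N); settles in under a second. A red pointer on the dial turns clockwise with it
- brush: bystander: brush lying near the robot, 150 mm long; leave alone
- loupe: bystander: black loupe, 42 mm across, 34 mm high; leave alone
- bottle: bystander: amber bottle, 56 mm across, 125 mm high; leave alone
- jar: bystander: clear jar, 68 mm across, 80 mm high; leave alone
- blower: bystander: red dust blower bulb, 58 mm across, 105 mm high; leave alone
- pot: bystander: blue pot, 72 mm across, 85 mm high; leave alone
Not all that is in view belongs to the job. Leave any green look-alike of the block_1 alone.

How it is judged:
By the outcome, as a careful person would: the job done as asked, in the order asked, and still so for the second after the job is handed in, with the robot touching nothing.
Of block_1, block_4 only 1 to 2 are there at a start; the rules pass over those that are not, and their reading is None.
At some moment in a run one of block_1, block_2, block_3, block_4, bar may be knocked a few centimetres aside while the robot is not near it.
It also fails if it takes over 210 s, if anything falls off the work surface, if the arm or the gripper's body presses on something with over 40 N, if the wrist force passes 120 N, or if a joint passes its speed limit or range.

## Working session

There is one attempt and no reset: what is moved stays moved. The work goes in short steps, Python scripts to look and compute and a tool call to move; the robot and the scene stay as the last step left them, time stands still between calls to the robot, and variables do not carry over. Pictures are saved under pics/ and viewed, and the job is handed in when it is done.

Besides the shell and the picture viewer there is one more tool, called as name(argument=value, ...), one argument or row to a line, values as JSON. apply_moves: Moves the arm, as the interface text tells. Its arguments: {"type":"object","properties":{"series":{"type":"array"},"grip_force":{"type":"number"}},"required":["series"]}

```bash
ls; mkdir -p pics
python3 - <<'E'
from bench import sense, optics, hand_in, spotter, r
import cv2
print(r.tip_extent, sense())
for n in ("scene","top","wrist"):
    s=optics.snapshot(n); cv2.imwrite(f"pics/{n}0.png",s["color"]); print(n,s["intrinsics"],s["rvec"],s["tvec"],s["shot"])
E
```

```text
pics
11.0 {'time': 0.0, 'joint_pos': array([ 7.07372962e+01,  7.51546092e+00,  8.53319459e+01,  7.90299146e-04,
        8.72615405e+01, -4.89428836e+00]), 'qd': array([-0.04913013,  0.02277213, -0.10183869, -0.01940967, -0.11499553,
       -0.07857673]), 'joint_efforts': array([-1.84949422e-03, -5.69385910e+01, -5.00548232e+01, -4.96302473e-04,
        1.50071742e-02,  1.51762421e-06]), 'tool_pos': array([148.69781111, 580.7153492 , 241.21518464]), 'tcp_rot': array([-1.79891517e+02, -1.00815664e-02,  1.65631537e+02]), 'ft_force': array([-0.02712881, -0.04845927, -0.11958955]), 'wrist_torque': array([ 0.00931519, -0.00722612, -0.09011122]), 'finger_gap': 85.42031472719619}
scene [[399.09610666   0.         260.29940449]
 [  0.         399.09610666 193.49987145]
 [  0.           0.           1.        ]] [ 2.12265064  0.51327965 -0.30279493] [-473.80441544  -39.94416185 1327.31995562] 1
top [[482.40777874   0.         257.8310232 ]
 [  0.         482.40777874 188.98872811]
 [  0.           0.           1.        ]] [ 2.18080408 -2.1215719   0.17020554] [  -4.96415974  534.17054122 1584.85192046] 2
wrist [[297.31863964   0.         257.72287093]
 [  0.         297.31863964 193.23833793]
 [  0.           0.           1.        ]] [-2.28581728 -1.7753251  -0.26424604] [-599.16782613  -39.98991087  377.56626734] 3
```

View pics/scene0.png

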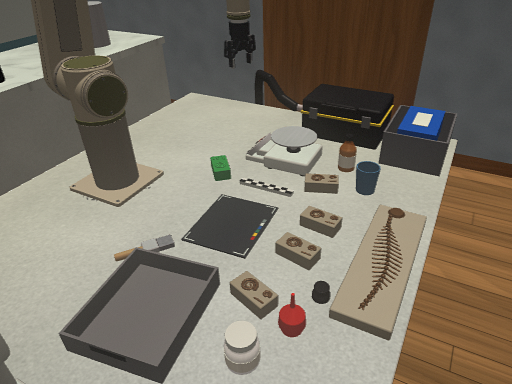

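View pics/top0.png

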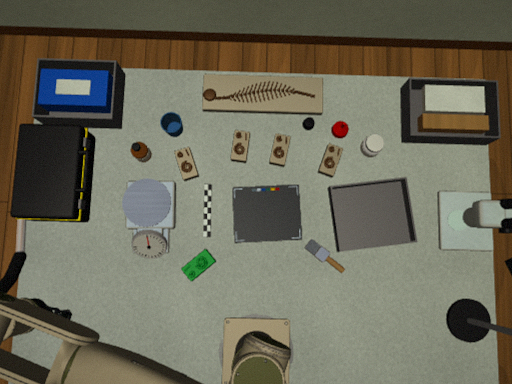

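View pics/wrist0.png

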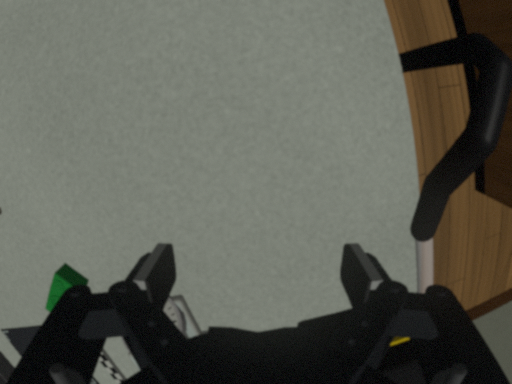

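```bash
cat > h.py <<'E'
from bench import sense, optics, hand_in, spotter, r
import cv2, numpy as np
def T(s):
    R=cv2.Rodrigues(np.array(s["rvec"],float))[0]; return R,np.array(s["tvec"],float).ravel()
def rays(s,uv,wrist):
    uv=np.array(uv,float).reshape(-1,1,2); K=np.array(s["intrinsics"])
    if wrist: n=cv2.fisheye.undistortPoints(uv,K,np.zeros(4))
    else: n=cv2.undistortPoints(uv,K,None)
    n=n.reshape(-1,2); R,t=T(s)
    d=np.c_[n,np.ones(len(n))]@R; c=-R.T@t
    return c,d
def atz(s,uv,z,wrist=False):
    c,d=rays(s,uv,wrist); return c+d*((z-c[2])/d[:,2])[:,None]
def proj(s,P,wrist=False):
    P=np.array(P,float).reshape(-1,1,3);K=np.array(s["intrinsics"]);rv=np.array(s["rvec"],float);tv=np.array(s["tvec"],float)
    if wrist: return cv2.fisheye.projectPoints(P,rv,tv,K,np.zeros(4))[0].reshape(-1,2)
    return cv2.projectPoints(P,rv,tv,K,None)[0].reshape(-1,2)
def find(s,q):
    R,t=T(s); return [(round(d["p"],2),np.round(R.T@(np.array(d["xyz"])-t),0)) for d in spotter.search_frame(s,q)]
E
python3 - <<'E'
from h import *
print([a for a in dir(r) if not a.startswith('_')])
for n in ("top","scene"):
    s=optics.snapshot(n); R,t=T(s); print(n,'cam',-R.T@t)
    for q in ("block_1","bar","board","crate","scale","pan_top","brush","loupe","bottle","jar","blower","pot"):
        print(q,*[(p,list(x)) for p,x in find(s,q)])
s=optics.snapshot("wrist"); R,t=T(s); print('wrist cam',-R.T@t, R[2])
E
```

```text
['PlanningError', 'tip_extent']
top cam [ 298.11570222   26.32133119 1645.46426136]
block_1 (0.96, [np.float64(683.0), np.float64(74.0), np.float64(41.0)]) (0.87, [np.float64(278.0), np.float64(203.0), np.float64(44.0)]) (0.81, [np.float64(673.0), np.float64(-60.0), np.float64(38.0)]) (0.75, [np.float64(640.0), np.float64(-236.0), np.float64(38.0)])
bar (0.89, [np.float64(459.0), np.float64(183.0), np.float64(15.0)]) (0.42, [np.float64(639.0), np.float64(-236.0), np.float64(37.0)]) (0.22, [np.float64(645.0), np.float64(403.0), np.float64(86.0)])
board (0.93, [np.float64(457.0), np.float64(-21.0), np.float64(6.0)])
crate (0.6, [np.float64(461.0), np.float64(-380.0), np.float64(6.0)])
scale (0.88, [np.float64(437.0), np.float64(358.0), np.float64(104.0)]) (0.66, [np.float64(681.0), np.float64(75.0), np.float64(41.0)])
pan_top (0.74, [np.float64(473.0), np.float64(364.0), np.float64(104.0)])
brush (0.87, [np.float64(326.0), np.float64(-210.0), np.float64(21.0)]) (0.68, [np.float64(439.0), np.float64(359.0), np.float64(103.0)])
loupe
bottle (0.88, [np.float64(643.0), np.float64(401.0), n
[... 1245 characters left out ...]
[np.float64(477.0), np.float64(358.0), np.float64(105.0)])
loupe (0.88, [np.float64(780.0), np.float64(-168.0), np.float64(27.0)]) (0.28, [np.float64(476.0), np.float64(356.0), np.float64(104.0)])
bottle (0.74, [np.float64(654.0), np.float64(390.0), np.float64(62.0)]) (0.32, [np.float64(479.0), np.float64(358.0), np.float64(108.0)])
jar (0.67, [np.float64(705.0), np.float64(-393.0), np.float64(67.0)])
blower (0.98, [np.float64(759.0), np.float64(-282.0), np.float64(49.0)])
pot (0.69, [np.float64(748.0), np.float64(284.0), np.float64(61.0)]) (0.36, [np.float64(624.0), np.float64(241.0), np.float64(39.0)])
wrist cam [ 78.51923129 599.16043789 372.84984913] [ 0.28398805 -0.07229301 -0.95609859]
```

Run:
```python
from h import *
def up(im,x0,y0,w,h,f,name): cv2.imwrite(name,cv2.resize(im[y0:y0+h,x0:x0+w],None,fx=f,fy=f,interpolation=cv2.INTER_CUBIC))
s=optics.snapshot("top"); up(s["color"],100,110,200,150,4,"pics/topA.png"); up(s["color"],225,110,200,150,4,"pics/topB.png")
m=spotter.masks_of(s,"board")[0]["mask"].astype(np.uint8); b=cv2.boxPoints(cv2.minAreaRect(cv2.findContours(m,0,2)[0][0])); print(b); print(atz(s,b,5))
s=optics.snapshot("scene"); up(s["color"],150,100,260,195,3,"pics/sceA.png")
m=spotter.masks_of(s,"board")[0]["mask"].astype(np.uint8); c=max(cv2.findContours(m,0,2)[0],key=cv2.contourArea); c=cv2.approxPolyDP(c,6,True).reshape(-1,2); print(c); print(atz(s,c,5))
```

```text
[[231.56705 185.47421]
 [298.79178 182.41855]
 [301.34848 238.66599]
 [234.12375 241.72165]]
[[ 548.72248223   99.99023558    5.        ]
 [ 566.02142694 -131.20408935    5.        ]
 [ 373.14243554 -142.61715034    5.        ]
 [ 356.68865709   84.74167168    5.        ]]
[[221 195]
 [184 239]
 [243 257]
 [276 208]]
[[ 357.2653764    77.55644603    5.        ]
 [ 380.53534719 -142.87641642    5.        ]
 [ 557.06549496 -132.54592924    5.        ]
 [ 540.28666764   91.40924016    5.        ]]
```

View pics/topA.png

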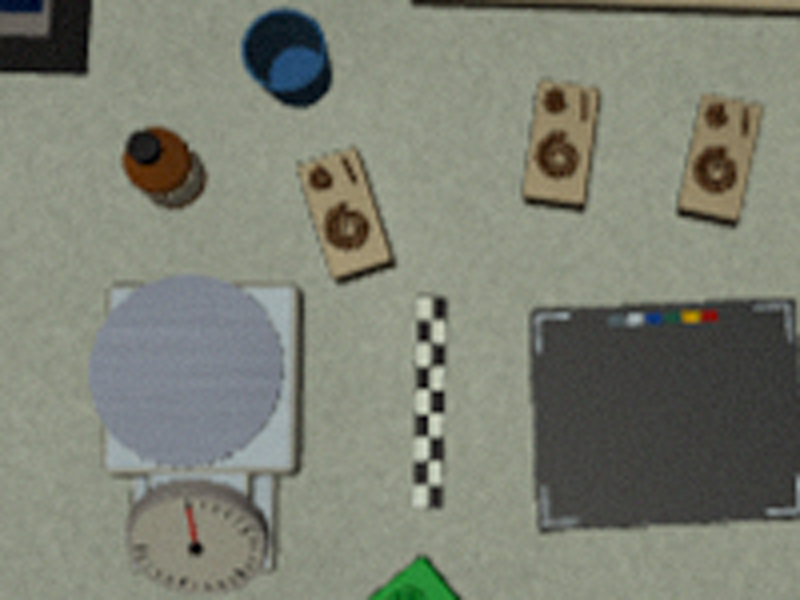

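View pics/topB.png

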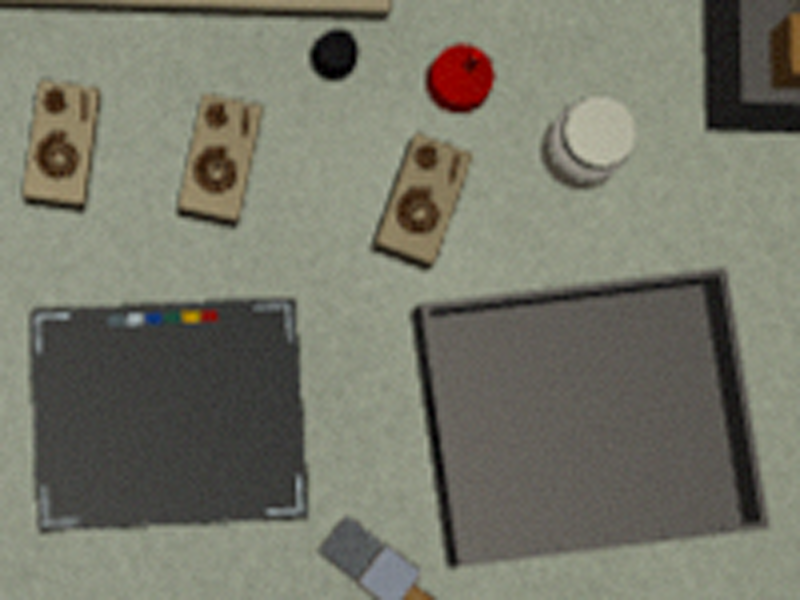

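View pics/sceA.png

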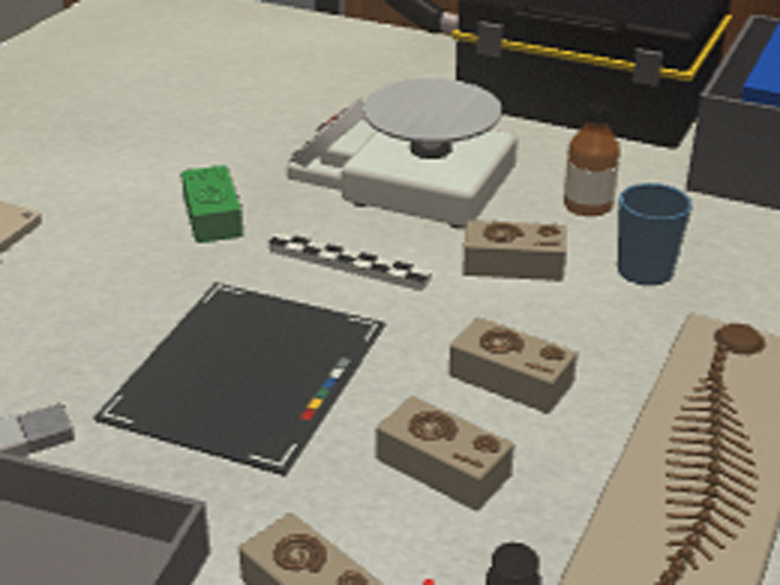

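```bash
cat >> h.py <<'E'
from scipy.optimize import minimize
def box(x,y,z,yaw,d):
    c,s=np.cos(yaw),np.sin(yaw); P=np.array([[a*d[0]/2,b*d[1]/2,h*d[2]] for a in(-1,1) for b in(-1,1) for h in(0,1)])
    return np.c_[P[:,0]*c-P[:,1]*s+x,P[:,0]*s+P[:,1]*c+y,P[:,2]+z]
def sil(s,P,w,F=4):
    uv=proj(s,P,w); im=np.zeros((384,512),np.uint8)
    h=cv2.convexHull(uv.astype(np.float32)); cv2.fillConvexPoly(im,np.round(h*16).astype(np.int32),255,cv2.LINE_AA,4); return im/255.
def fit(views,p0,d,zfree=False):
    # views: (snap,mask,wrist); p0 x,y,z,yaw
    def cost(q):
        x,y,a=p0[0]+q[0],p0[1]+q[1],p0[3]+q[2]/50; z=p0[2]+(q[3] if zfree else 0)
        P=box(x,y,z,a,d); c=0
        for s,m,w in views:
            S=sil(s,P,w); c+=1-np.minimum(S,m).sum()/np.maximum(S,m).sum()
        return c
    best=None
    for da in (0,-12,12):
        n=4 if zfree else 3
        sim=np.zeros((n+1,n)); sim[:,2]=da
        for i in range(n): sim[i+1,i]+=12
        o=minimize(cost,np.zeros(n),method="Nelder-Mead",options=dict(initial_simplex=sim,xatol=.1,fatol=1e-4,maxiter=250))
        if best is None or o.fun<best.fun: best=o
    q=best.x
    return np.array([p0[0]+q[0],p0[1]+q[1],p0[2]+(q[3] if zfree else 0),np.degrees(p0[3]+q[2]/50)]).round(1),round(best.fun,3)
def mask_at(s,q,xyz,wrist=False,md=25):
    uv=proj(s,xyz,wrist)[0]; b=None
    for d in spotter.masks_of(s,q):
        m=d["mask"].astype(np.uint8)
        ys,xs=np.nonzero(m)
        if len(xs)<20: continue
        e=np.hypot(xs.mean()-uv[0],ys.mean()-uv[1])
        if e<md and (b is None or e<b[0]): b=(e,m)
    return None if b is None else b[1]
BL=(104,54,38); BAR=(180,24,12)
E
cat > loc.py <<'E'
from h import *
t=optics.snapshot("top"); c=optics.snapshot("scene")
for n,q,d,p in [("A","block_1",BL,(635,232,0,-1.3+3.14)),("B","block_1",BL,(683,70,0,1.5)),("C","block_1",BL,(673,-60,0,1.4)),("D","block_1",BL,(643,-240,0,1.3)),("bar","bar",BAR,(462,180,0,0))]:
    if n!="bar": p=(p[0],p[1],0,p[3]-np.pi/2)
    v=[]
    for s in (t,c):
        m=mask_at(s,q,[p[0],p[1],d[2]/2])
        if m is not None: v.append((s,m,False))
    print(n,len(v), *[fit([k],p,d) for k in v], 'both',fit(v,p,d), 'z',fit(v,p,d,True) if len(v)==2 else '')
E
python3 loc.py
```

```text
A 2 (array([618.8, 257.9,   0. ,  20.8]), np.float64(0.125)) (array([616.6, 259.4,   0. ,  20.6]), np.float64(0.138)) both (array([617.4, 257.6,   0. ,  20.7]), np.float64(0.267)) z (array([617.9, 258.1,  -1.7,  21. ]), np.float64(0.264))
B 2 (array([686.7,  76.8,   0. ,  -6. ]), np.float64(0.109)) (array([682.3,  77.8,   0. ,  -8. ]), np.float64(0.146)) both (array([684.3,  77.5,   0. ,  -6.5]), np.float64(0.261)) z (array([685.5,  77.7,  -2.5,  -6.3]), np.float64(0.255))
C 2 (array([679.6, -60.1,   0. , -10.6]), np.float64(0.089)) (array([675.2, -61.8,   0. , -16.9]), np.float64(0.122)) both (array([678.8, -60.9,   0. , -12.1]), np.float64(0.236)) z (array([678.6, -60.2,  -3.9, -10.9]), np.float64(0.217))
D 2 (array([ 647. , -234.7,    0. ,  -21.7]), np.float64(0.154)) (array([ 642.5, -236.5,    0. ,  -23.1]), np.float64(0.112)) both (array([ 645. , -235.6,    0. ,  -21. ]), np.float64(0.282)) z (array([ 645. , -235. ,   -2.9,  -21.5]), np.float64(0.275))
bar 2 (array([460.2, 181.8,   0. ,   1.5]), np.float64(0.205)) (array([ 4.627e+02,  1.803e+02,  0.000e+00, -2.000e-01]), np.float64(0.179)) both (array([462.3, 180.9,   0. ,   0.7]), np.float64(0.388)) z (array([461.6, 181.3,  -0.8,   1.3]), np.float64(0.389))
```

```bash
cat > loc2.py <<'E'
from h import *
t=optics.snapshot("top"); c=optics.snapshot("scene")
for q,d,p in [("crate",(260,220,55),(460,-382,0,.1)),("board",(190,230,5),(459,-25,0,.07))]:
    v=[]
    for s in (t,c):
        m=mask_at(s,q,[p[0],p[1],5],md=40)
        if m is not None:
            k=max(cv2.findContours(m,0,2)[0],key=cv2.contourArea); m2=m*0; cv2.fillPoly(m2,[cv2.convexHull(k)],1); v.append((s,m2,False))
    print(q,*[fit([k],p,d) for k in v],'both',fit(v,p,d))
v=[]
for s in (t,c):
    for q in ("pan_top","pan"):
        for o in spotter.masks_of(s,q):
            m=o["mask"].astype(np.uint8); k=max(cv2.findContours(m,0,2)[0],key=cv2.contourArea)
            if len(k)<8: continue
            e=cv2.fitEllipse(k); ctr=atz(s,[e[0]],105)[0]; print(q,round(o["p"],2),m.sum(),np.round(e[0],1),np.round(e[1],1),ctr.round(1))
            break
E
python3 loc2.py
```

```text
crate (array([ 462.7, -375.9,    0. ,   20.3]), np.float64(0.232)) (array([ 461.4, -377.9,    0. ,   19.3]), np.float64(0.198)) both (array([ 461.6, -377.6,    0. ,   19.6]), np.float64(0.431))
board (array([459.3, -21.3,   0. ,   4.2]), np.float64(0.031)) (array([457.3, -22.2,   0. ,   4. ]), np.float64(0.029)) both (array([458.7, -21.7,   0. ,   4.1]), np.float64(0.065))
pan_top 0.76 1885 [145.7 201.5] [47.6 48.6] [473.5 368.7 105. ]
pan 0.59 1853 [146.  201.9] [47.1 48.4] [472.5 367.6 105. ]
pan_top 0.71 821 [293.7 136.9] [22.4 44.3] [477.1 356.2 105. ]
pan 0.8 776 [293.6 136.3] [20.9 45. ] [474.9 360.3 105. ]
```

```bash
sed -i 's/(460,-382,0,.1)/(460,-382,0,1.7)/' loc2.py; python3 loc2.py | head -2
python3 - <<'E'
from h import *
s=optics.snapshot("wrist"); R,t=T(s); st=sense()
from scipy.spatial.transform import Rotation as Ro
Rt=Ro.from_euler('xyz',st["tcp_rot"],degrees=True).as_matrix()
print("cam in tcp",Rt.T@(-R.T@t-st["tool_pos"]),"axis in tcp",Rt.T@R[2]); print(Rt)
E
```

```text
crate (array([ 461.8, -373.4,    0. ,   98.4]), np.float64(0.03)) (array([ 460.2, -374.7,    0. ,   98.6]), np.float64(0.012)) both (array([ 460.8, -374.5,    0. ,   98.4]), np.float64(0.047))
board (array([456.7, -22.6,   0. ,   4. ]), np.float64(0.023)) both (array([456.7, -22.6,   0. ,   4. ]), np.float64(0.023))
cam in tcp [ 7.26064128e+01 -1.06068335e-01 -1.30555534e+02] axis in tcp [-2.93054867e-01  4.48104274e-04  9.56095520e-01]
[[-9.68709242e-01  2.48198316e-01 -7.92072426e-06]
 [ 2.48198316e-01  9.68709242e-01  1.08109841e-05]
 [ 1.03561469e-05  8.50678982e-06 -1.00000000e+00]]
```

apply_moves(
  series=[
    [1,[0.055,-0.038,0],0.1],
    [1,[0.105,-0.072,0],0.23],
    [1,[0.155,-0.107,0],0.37],
    [1,[0.205,-0.141,0],0.5],
    [1,[0.255,-0.175,0],0.61],
  ],
  grip_force=50,
)

```text
time: 3.98
tool_pos: [405.4, 405.0, 242.6]
tcp_rot: [180.0, 0.0, -159.2]
ft_force: [1.2, 0.1, -0.2]
finger_gap: 85.3
```

apply_moves(
  series=[
    [1,[0.05,-0.035,-0.01],0],
    [1,[0.1,-0.07,-0.02],0],
    [1,[0.15,-0.104,-0.03],0],
    [1,[0.2,-0.138,-0.04],0],
    [1,[0.2125,-0.147,-0.042],0],
  ],
)

```text
time: 4.6
tool_pos: [619.9, 254.7, 198.9]
tcp_rot: [-180.0, -0.1, -159.4]
ft_force: [-1.1, 0.2, -0.2]
finger_gap: 85.0
```

```bash
cat > wl.py <<'E'
# usage: wl.py name query x y yawdeg z
from h import *
import sys
n,q=sys.argv[1:3]; x,y,a,z=map(float,sys.argv[3:7]); d=BAR if q=="bar" else BL
s=optics.snapshot("wrist"); cv2.imwrite(f"pics/{n}.png",s["color"]); st=sense()
print(st["time"],st["tool_pos"].round(1),st["tcp_rot"].round(1),st["ft_force"].round(2),round(st["finger_gap"],1))
m=mask_at(s,q,[x,y,z+d[2]/2],True,80)
if m is None: print("no mask"); sys.exit()
o=s["color"].copy(); o[m>0,2]=255; cv2.imwrite(f"pics/{n}m.png",o)
f,c=fit([(s,m,True)],(x,y,z,np.radians(a)),d); print("fit",f,c)
print("delta xy mm",(f[:2]-st["tool_pos"][:2]).round(1),"turn rad",round(np.radians((f[3]-st["tcp_rot"][2]+90)%180-90),3))
E
python3 wl.py wA block_1 618 258 20.7 0
```

```text
4.65 [620.1 254.7 199.1] [-180.    -0.  -159.4] [-1.4  -1.39  0.17] 85.0
fit [619.3 253.8   0.   19.6] 0.045
delta xy mm [-0.8 -0.9] turn rad -0.017
```

View pics/wAm.png

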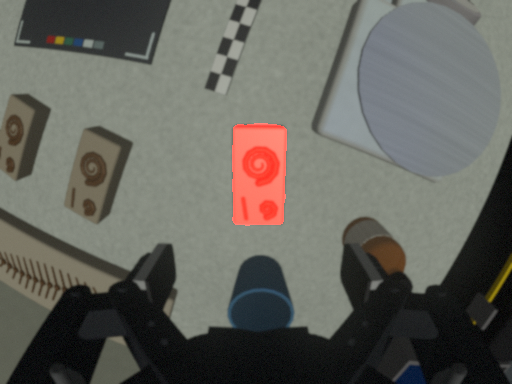

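apply_moves(
  series=[
    [1,[-0.001,-0.001,-0.055],-0.017],
    [1,[-0.001,-0.001,-0.11],-0.017],
    [1,[-0.001,-0.001,-0.155],-0.017],
    [1,[-0.001,-0.001,-0.178],-0.017],
    [1,[-0.001,-0.001,-0.183],-0.017],
  ],
)

```text
time: 5.32
tool_pos: [616.4, 256.2, 15.8]
tcp_rot: [180.0, -0.1, -160.2]
ft_force: [-0.9, -0.0, 0.2]
finger_gap: 85.4
```

apply_moves(
  series=[
    [0.5,[0,0,0],0],
    [0.3,[0,0,0],0],
    [0.3,[0,0,0],0],
    [0.3,[0,0,0],0],
  ],
)

```text
time: 5.82
tool_pos: [618.2, 256.9, 18.7]
tcp_rot: [180.0, 0.1, -160.2]
ft_force: [-0.1, 0.6, 5.4]
finger_gap: 53.1
```

apply_moves(
  series=[
    [0.3,[0,0,0.01],0],
    [0.3,[0,0,0.025],0],
    [0.3,[0,0,0.04],0],
    [0.3,[0,0,0.05],0],
    [0.3,[0,0,0.05],0],
  ],
)

```text
time: 6.45
tool_pos: [619.2, 257.2, 70.3]
tcp_rot: [180.0, 0.2, -160.2]
ft_force: [-0.3, -0.2, -2.9]
finger_gap: 52.9
```

Run:
```python
from h import *
for i in range(4):
    s=optics.snapshot("wrist"); st=sense(); print(st["time"],st["ft_force"].round(2),st["tool_pos"].round(1))
cv2.imwrite("pics/wA2.png",s["color"])
```

```text
6.5 [ 0.17 -0.49 -3.06] [618.5 257.   69.2]
6.55 [ 0.24  1.59 -3.08] [618.  256.8  68.4]
6.6 [-0.23 -1.28 -3.27] [617.7 256.8  67.9]
6.65 [-0.49  0.42 -2.79] [617.6 256.7  67.7]
```

View pics/wA2.png

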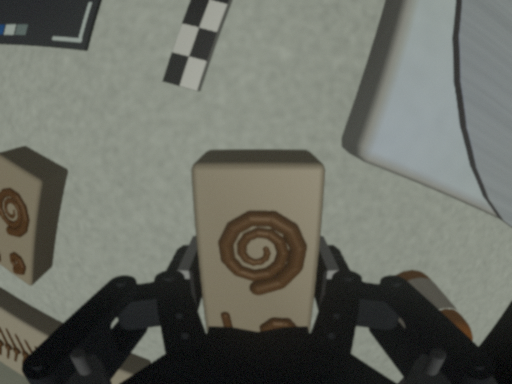

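apply_moves(
  series=[
    [0.3,[-0.004,-0.03,0.05],-0.12],
    [0.3,[-0.01,-0.08,0.09],-0.27],
    [0.3,[-0.018,-0.135,0.12],-0.42],
    [0.3,[-0.026,-0.19,0.14],-0.58],
    [0.3,[-0.034,-0.245,0.15],-0.74],
  ],
)

```text
time: 7.28
tool_pos: [583.6, 10.0, 219.0]
tcp_rot: [179.9, 0.1, 157.1]
ft_force: [1.3, 0.0, -1.9]
finger_gap: 52.9
```

apply_moves(
  series=[
    [0.3,[-0.007,-0.057,0],-0.15],
    [0.3,[-0.014,-0.114,0],-0.31],
    [0.3,[-0.022,-0.171,0],-0.47],
    [0.3,[-0.03,-0.228,0],-0.63],
    [0.3,[-0.038,-0.28,0],-0.78],
  ],
)

```text
time: 7.9
tool_pos: [544.7, -271.9, 218.3]
tcp_rot: [180.0, 0.1, 112.1]
ft_force: [-0.4, 0.7, -3.3]
finger_gap: 53.3
```

apply_moves(
  series=[
    [0.3,[-0.007,-0.05,0],-0.1],
    [0.3,[-0.014,-0.1,0],-0.2],
    [0.3,[-0.022,-0.145,0],-0.239],
    [0.3,[-0.0237,-0.156,-0.03],-0.239],
    [0.3,[-0.0237,-0.156,-0.08],-0.239],
  ],
)

```text
time: 8.52
tool_pos: [521.4, -430.6, 139.2]
tcp_rot: [179.8, 0.3, 98.2]
ft_force: [0.0, 0.8, -2.8]
finger_gap: 52.9
```

Run:
```python
from h import *
s=optics.snapshot("wrist"); st=sense(); print(st["time"],st["ft_force"].round(2),st["tool_pos"].round(1),st["tcp_rot"].round(1),st["joint_pos"].round(0))
m=mask_at(s,"crate",[461,-374,5],True,200); o=s["color"].copy()
# draw predicted crate outline (outer bottom+top edges)
for z in (5,55):
    for d in ((260,220,55),) if z==55 else ((248,208,55),):
        P=box(461,-374.3,0,np.radians(98.4),d); P=P[[0,4,6,2]]; P[:,2]=z
        E=np.concatenate([np.linspace(P[i],P[(i+1)%4],30) for i in range(4)])
        for u in proj(s,E,True): cv2.circle(o,(int(round(u[0])),int(round(u[1]))),1,(0,255,255) if z==5 else (0,255,0),-1)
cv2.imwrite("pics/wcr.png",o)
```

```text
8.575 [ -3.11   3.39 -10.43] [ 517.8 -426.1  128.4] [-179.7   -0.4   98.3] [-44.  23.  79.  -0.  78. -52.]
```

View pics/wcr.png

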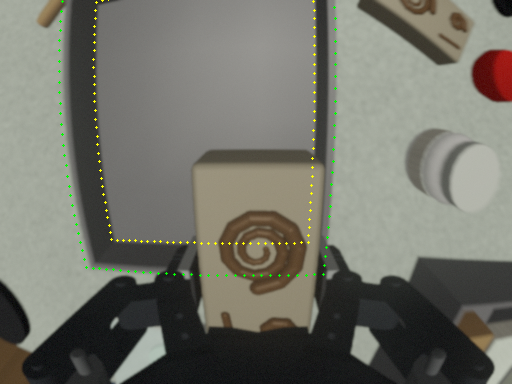

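apply_moves(
  series=[
    [0.3,[-0.0025,-0.001,-0.02],0],
    [0.3,[-0.0025,-0.001,-0.05],0],
    [0.3,[-0.0025,-0.001,-0.075],0],
    [0.3,[-0.0025,-0.001,-0.09],0],
    [0.3,[-0.0025,-0.001,-0.096],0],
  ],
)

```text
time: 9.25
tool_pos: [514.6, -425.6, 33.4]
tcp_rot: [-179.5, -0.6, 98.3]
ft_force: [-0.5, 0.2, -1.8]
finger_gap: 53.2
```

apply_moves(
  series=[
    [0.3,[0,0,-0.001],0],
    [0.3,[0,0,-0.003],0],
    [0.3,[0,0,-0.005],0],
  ],
)

```text
time: 9.62
tool_pos: [515.1, -426.1, 29.3]
tcp_rot: [-179.6, -0.5, 98.3]
ft_force: [-0.9, 0.4, -3.6]
finger_gap: 53.2
```

apply_moves(
  series=[
    [0.3,[0,0,-0.002],0],
    [0.3,[0,0,-0.004],0],
    [0.3,[0,0,-0.004],0],
  ],
)

```text
time: 10.0
tool_pos: [515.2, -426.2, 25.4]
tcp_rot: [-179.6, -0.5, 98.3]
ft_force: [0.4, -0.5, -2.7]
finger_gap: 52.9
```

apply_moves(
  series=[
    [0.3,[0,0,-0.0015],0],
    [0.3,[0,0,-0.003],0],
    [0.3,[0,0,-0.003],0],
  ],
)

```text
time: 10.38
tool_pos: [515.8, -426.5, 24.9]
tcp_rot: [-179.6, -0.4, 98.3]
ft_force: [-7.3, 7.0, 14.3]
finger_gap: 53.5
```

apply_moves(
  series=[
    [0.66,[0,0,0.0005],0],
    [0.75,[0,0,0.001],0],
    [0.78,[0,0,0.001],0],
    [0.78,[0,0,0.03],0],
    [0.78,[0,0,0.08],0],
  ],
)

```text
time: 11.0
tool_pos: [514.0, -425.0, 102.3]
tcp_rot: [-179.4, -0.7, 98.3]
ft_force: [-0.4, -0.9, 0.9]
finger_gap: 66.3
```

Run:
```python
from h import *
s=optics.snapshot("wrist"); st=sense(); print(st["time"],st["ft_force"].round(2),st["tool_pos"].round(1),st["tcp_rot"].round(1))
cv2.imwrite("pics/wcr2.png",s["color"])
```

```text
11.05 [ 3.95 -2.43  6.32] [ 517.8 -428.5  112.9] [-1.799e+02 -1.000e-01  9.830e+01]
```

View pics/wcr2.png

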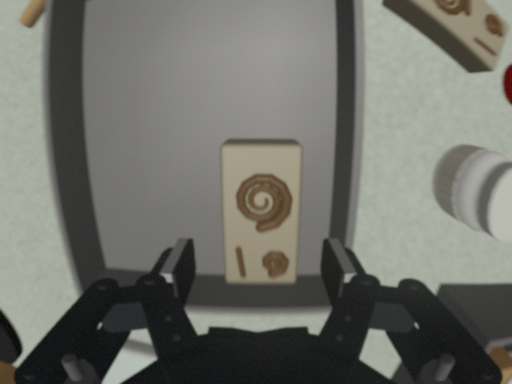

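apply_moves(
  series=[
    [1,[0.02,0.03,0.05],0.15],
    [1,[0.05,0.075,0.08],0.32],
    [1,[0.08,0.12,0.088],0.5],
    [1,[0.11,0.165,0.088],0.68],
    [1,[0.127,0.193,0.088],0.86],
  ],
)

```text
time: 11.68
tool_pos: [646.3, -233.0, 201.0]
tcp_rot: [-179.9, -0.1, 148.1]
ft_force: [-1.0, -1.2, -0.7]
finger_gap: 85.4
```

apply_moves(
  series=[
    [1,[0,0,0],0.18],
    [1,[0,0,0],0.2],
  ],
)

```text
time: 11.92
tool_pos: [646.5, -232.3, 200.6]
tcp_rot: [-179.9, -0.1, 159.6]
ft_force: [-0.4, 0.5, -0.6]
finger_gap: 85.3
```

```bash
python3 wl.py wD block_1 645 -235.5 -21.5 0
```

```text
11.975 [ 646.2 -233.   200.6] [-1.799e+02 -1.000e-01  1.594e+02] [-0.34  0.26 -0.16] 85.3
fit [ 647.  -238.8    0.   -19.1] 0.063
delta xy mm [ 0.8 -5.8] turn rad 0.025
```

View pics/wDm.png

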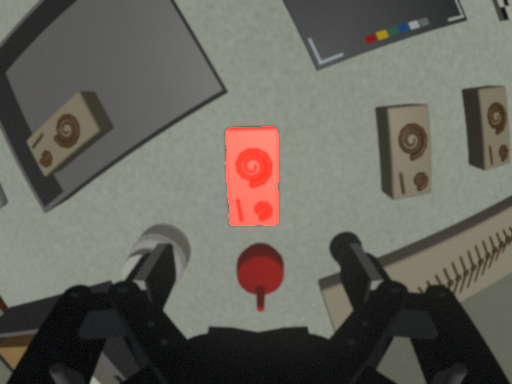

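apply_moves(
  series=[
    [1,[0.001,-0.006,-0.055],0.025],
    [1,[0.001,-0.006,-0.11],0.025],
    [1,[0.001,-0.006,-0.155],0.025],
    [1,[0.001,-0.006,-0.175],0.025],
    [1,[0.001,-0.006,-0.179],0.025],
  ],
)

```text
time: 12.65
tool_pos: [646.3, -239.6, 20.8]
tcp_rot: [-179.9, -0.2, 160.6]
ft_force: [0.6, -0.6, 1.6]
finger_gap: 85.5
```

apply_moves(
  series=[
    [0.5,[0,0,0],0],
    [0.3,[0,0,0],0],
    [0.3,[0,0,0],0],
    [0.3,[0,0,0],0],
  ],
)

```text
time: 13.15
tool_pos: [648.1, -240.4, 23.7]
tcp_rot: [-179.9, 0.1, 160.6]
ft_force: [-0.7, -0.2, 6.8]
finger_gap: 52.7
```

apply_moves(
  series=[
    [0.3,[0,0,0.01],0],
    [0.3,[0,0,0.025],0],
    [0.3,[0,0,0.04],0],
    [0.3,[0,0,0.05],0],
    [0.3,[0,0,0.05],0],
  ],
)

```text
time: 13.78
tool_pos: [649.0, -240.8, 75.4]
tcp_rot: [-179.9, 0.2, 160.6]
ft_force: [0.9, 0.9, -2.6]
finger_gap: 52.9
```

apply_moves(
  series=[
    [0.3,[0,0,0],0],
    [0.3,[0,0,0],0],
  ],
)

```text
time: 14.02
tool_pos: [648.6, -240.6, 74.6]
tcp_rot: [-179.9, 0.1, 160.6]
ft_force: [-0.3, -0.3, -3.5]
finger_gap: 53.2
```

```bash
cat > ft.py <<'E'
from h import *
f=[]
for i in range(6):
    s=optics.snapshot("wrist"); st=sense(); f.append(st["ft_force"])
print(st["time"],np.round(f,1)[:,2],np.mean(f,0).round(2),st["tool_pos"].round(1),st["tcp_rot"].round(1),round(st["finger_gap"],1))
E
python3 ft.py
```

```text
14.325 [-1.4 -1.5 -2.3 -2.5 -2.1 -3.1] [ 0.01  0.11 -2.15] [ 648.9 -240.7   75.1] [-179.9    0.2  160.6] 53.1
```

apply_moves(
  series=[
    [0.3,[-0.01,-0.005,0.04],-0.17],
    [0.3,[-0.045,-0.02,0.075],-0.35],
    [0.3,[-0.09,-0.04,0.09],-0.53],
    [0.3,[-0.13,-0.058,0.09],-0.71],
    [0.3,[-0.151,-0.0676,0.09],-0.89],
  ],
)

```text
time: 14.95
tool_pos: [496.1, -309.3, 165.6]
tcp_rot: [-179.9, 0.2, 109.2]
ft_force: [0.0, -0.8, -2.6]
finger_gap: 52.9
```

apply_moves(
  series=[
    [0.3,[0,0,0],-0.17],
    [0.3,[0,0,0],-0.19],
    [0.3,[0,0,0],-0.195],
  ],
)

```text
time: 15.32
tool_pos: [496.4, -309.1, 165.7]
tcp_rot: [-179.9, 0.2, 98.2]
ft_force: [0.3, -0.3, -2.3]
finger_gap: 53.4
```

apply_moves(
  series=[
    [0.3,[0.001,0.001,-0.04],0],
    [0.3,[0.001,0.001,-0.085],0],
    [0.3,[0.001,0.001,-0.11],0],
    [0.3,[0.001,0.001,-0.124],0],
    [0.3,[0.001,0.001,-0.13],0],
  ],
)

```text
time: 15.95
tool_pos: [497.6, -308.0, 35.2]
tcp_rot: [-179.9, 0.2, 98.3]
ft_force: [0.6, 0.3, -2.1]
finger_gap: 53.1
```

apply_moves(
  series=[
    [0.3,[0,0,-0.001],0],
    [0.3,[0,0,-0.003],0],
    [0.3,[0,0,-0.004],0],
    [0.3,[0,0,-0.005],0],
  ],
)

```text
time: 16.45
tool_pos: [497.8, -308.1, 30.6]
tcp_rot: [-179.9, 0.2, 98.3]
ft_force: [-0.3, 0.6, -1.8]
finger_gap: 52.9
```

apply_moves(
  series=[
    [0.3,[0,0,-0.001],0],
    [0.3,[0,0,-0.002],0],
    [0.3,[0,0,-0.002],0],
  ],
)

```text
time: 16.82
tool_pos: [497.9, -308.3, 29.6]
tcp_rot: [-179.9, 0.2, 98.3]
ft_force: [-3.9, 2.2, 6.5]
finger_gap: 53.1
```

apply_moves(
  series=[
    [0.3,[0,0,-0.001],0],
    [0.3,[0,0,-0.002],0],
  ],
)

```text
time: 17.08
tool_pos: [498.0, -308.4, 29.6]
tcp_rot: [-179.9, 0.2, 98.3]
ft_force: [-11.3, 8.2, 23.5]
finger_gap: 53.1
```

apply_moves(
  series=[
    [0.66,[0,0,0.002],0],
    [0.76,[0,0,0.002],0],
    [0.78,[0,0,0.002],0],
    [0.78,[0,0,0.03],0],
    [0.78,[0,0,0.08],0],
  ],
)

```text
time: 17.7
tool_pos: [496.1, -307.0, 107.5]
tcp_rot: [-179.7, -0.0, 98.3]
ft_force: [1.2, -1.1, -0.5]
finger_gap: 66.3
```

apply_moves(
  series=[
    [0.85,[0.02,0.03,0.05],0.15],
    [1,[0.05,0.075,0.08],0.32],
    [1,[0.085,0.12,0.088],0.5],
    [1,[0.12,0.165,0.088],0.68],
    [1,[0.145,0.21,0.088],0.86],
  ],
)

```text
time: 18.32
tool_pos: [642.3, -95.4, 195.5]
tcp_rot: [-179.7, 0.0, 148.0]
ft_force: [0.1, -0.9, 0.6]
finger_gap: 85.4
```

apply_moves(
  series=[
    [1,[0.025,0.024,0.005],0.18],
    [1,[0.0365,0.0345,0.005],0.35],
    [1,[0.0365,0.0345,0.005],0.36],
  ],
)

```text
time: 18.7
tool_pos: [679.1, -59.8, 199.8]
tcp_rot: [-179.7, -0.0, 168.6]
ft_force: [-1.1, 0.5, 0.7]
finger_gap: 85.5
```

```bash
python3 wl.py wC block_1 679 -61 -11.5 0
```

```text
18.75 [678.6 -60.7 199.9] [-179.7   -0.   168.5] [-0.24 -0.59  0.58] 85.2
fit [677.4 -63.8   0.  -10.2] 0.051
delta xy mm [-1.2 -3.1] turn rad 0.023
```

View pics/wCm.png

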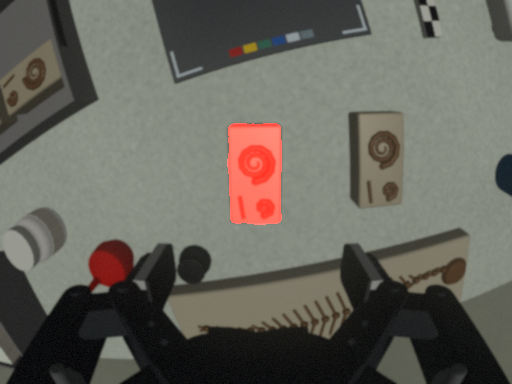

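apply_moves(
  series=[
    [1,[-0.001,-0.003,-0.055],0.023],
    [1,[-0.001,-0.003,-0.11],0.023],
    [1,[-0.001,-0.003,-0.155],0.023],
    [1,[-0.001,-0.003,-0.175],0.023],
    [1,[-0.001,-0.003,-0.178],0.023],
  ],
)

```text
time: 19.42
tool_pos: [676.3, -64.8, 21.0]
tcp_rot: [-179.7, -0.2, 169.6]
ft_force: [-0.5, -0.0, 0.8]
finger_gap: 85.3
```

apply_moves(
  series=[
    [0.5,[0,0,0],0],
    [0.3,[0,0,0],0],
    [0.3,[0,0,0],0],
    [0.3,[0,0,0],0],
  ],
)

```text
time: 19.92
tool_pos: [678.3, -65.0, 24.0]
tcp_rot: [-179.7, 0.1, 169.6]
ft_force: [-1.1, 0.6, 6.6]
finger_gap: 52.6
```

apply_moves(
  series=[
    [0.3,[0,0,0.01],0],
    [0.3,[0,0,0.025],0],
    [0.3,[0,0,0.04],0],
    [0.3,[0,0,0.05],0],
    [0.3,[0,0,0.05],0],
  ],
)

```text
time: 20.55
tool_pos: [679.3, -65.2, 75.7]
tcp_rot: [-179.7, 0.2, 169.6]
ft_force: [0.3, 0.4, -6.0]
finger_gap: 52.9
```

```bash
python3 ft.py
```

```text
20.85 [-7.1 -5.9 -5.9 -6.9 -6.3 -5.8] [-0.45  0.23 -6.32] [677.7 -65.   73. ] [-179.7    0.   169.6] 52.8
```

apply_moves(
  series=[
    [0.3,[-0.005,0.01,0.05],0.05],
    [0.3,[-0.018,0.055,0.085],0.1],
    [0.3,[-0.036,0.11,0.115],0.14],
    [0.3,[-0.055,0.165,0.14],0.18],
    [0.3,[-0.074,0.22,0.155],0.18],
  ],
)

```text
time: 21.48
tool_pos: [603.8, 155.5, 229.3]
tcp_rot: [-179.7, 0.1, 179.9]
ft_force: [0.6, 1.0, -5.7]
finger_gap: 53.1
```

apply_moves(
  series=[
    [0.3,[-0.025,0.055,0],0],
    [0.3,[-0.045,0.11,0],0],
    [0.3,[-0.045,0.115,0],0],
    [0.3,[-0.045,0.115,0],0],
  ],
)

```text
time: 21.98
tool_pos: [558.5, 270.8, 228.8]
tcp_rot: [-179.6, 0.1, 179.9]
ft_force: [1.1, 0.2, -5.9]
finger_gap: 52.8
```

Run:
```python
from h import *
s=optics.snapshot("wrist"); st=sense(); print(st["time"],st["ft_force"].round(2),st["tool_pos"].round(1),st["tcp_rot"].round(1))
o=s["color"].copy()
for c,col in (((474,366),(0,0,255)),((476,360),(0,255,0))):
    a=np.linspace(0,6.28,90); P=np.c_[c[0]+78*np.cos(a),c[1]+78*np.sin(a),a*0+105]
    for u in proj(s,P,True): cv2.circle(o,(int(round(u[0])),int(round(u[1]))),1,col,-1)
cv2.imwrite("pics/wpan.png",o)
# fit from mask
for d in spotter.masks_of(s,"pan"):
    m=d["mask"].astype(np.uint8); k=max(cv2.findContours(m,0,2)[0],key=cv2.contourArea).reshape(-1,2)
    for z in (95,105,115):
        W=atz(s,k,z,True)[:,:2]; (cx,cy),rr=cv2.minEnclosingCircle(W.astype(np.float32))
        A=np.c_[2*W,np.ones(len(W))]; q=np.linalg.lstsq(A,(W**2).sum(1),rcond=None)[0]
        print(round(d["p"],2),m.sum(),z,q[:2].round(1),np.sqrt(q[2]+q[0]**2+q[1]**2).round(1),'enc',round(cx,1),round(cy,1),round(rr,1))
```

```text
22.025 [ 0.68 -0.83 -6.66] [558.9 269.8 228.8] [-1.796e+02  1.000e-01  1.799e+02]
0.81 21176 95 [473.3 368.6] 79.9 enc 473.5 368.3 81.7
0.81 21176 105 [473.8 364.9] 76.9 enc 474.0 364.6 78.6
0.81 21176 115 [474.3 361.2] 73.9 enc 474.4 360.9 75.5
```

View pics/wpan.png

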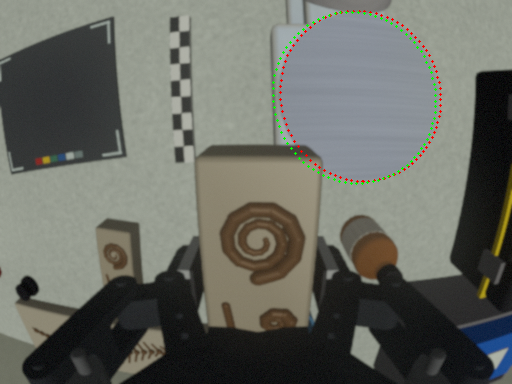

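apply_moves(
  series=[
    [0.3,[-0.03,0.035,0],0],
    [0.3,[-0.065,0.072,0],0],
    [0.3,[-0.0845,0.095,-0.02],0],
    [0.3,[-0.0845,0.095,-0.055],0],
    [0.3,[-0.0845,0.095,-0.08],0],
  ],
)

```text
time: 22.7
tool_pos: [474.8, 363.0, 147.2]
tcp_rot: [-179.6, 0.0, 179.7]
ft_force: [0.8, -0.2, -6.5]
finger_gap: 52.9
```

apply_moves(
  series=[
    [0.3,[0,0,-0.005],0],
    [0.3,[0,0,-0.01],0],
    [0.3,[0,0,-0.013],0],
    [0.3,[0,0,-0.013],0],
  ],
)

```text
time: 23.2
tool_pos: [475.3, 363.1, 135.0]
tcp_rot: [-179.6, 0.1, 179.7]
ft_force: [0.1, -0.6, -5.1]
finger_gap: 52.8
```

apply_moves(
  series=[
    [0.3,[-0.001,0.002,-0.003],0],
    [0.3,[-0.001,0.002,-0.006],0],
    [0.3,[-0.001,0.002,-0.009],0],
    [0.3,[-0.001,0.002,-0.012],0],
    [0.3,[-0.001,0.002,-0.015],0],
  ],
)

```text
time: 23.82
tool_pos: [474.4, 365.3, 120.1]
tcp_rot: [-179.6, 0.1, 179.7]
ft_force: [-0.4, 2.0, -3.5]
finger_gap: 53.2
```

apply_moves(
  series=[
    [0.3,[0,0,-0.003],0],
    [0.3,[0,0,-0.006],0],
    [0.3,[0,0,-0.009],0],
    [0.3,[0,0,-0.012],0],
    [0.3,[0,0,-0.012],0],
  ],
)

```text
time: 24.45
tool_pos: [474.4, 365.3, 107.9]
tcp_rot: [-179.6, 0.1, 179.7]
ft_force: [-1.0, 0.3, -1.9]
finger_gap: 52.9
```

apply_moves(
  series=[
    [0.3,[0,0,-0.002],0],
    [0.3,[0,0,-0.004],0],
    [0.3,[0,0,-0.006],0],
    [0.3,[0,0,-0.008],0],
    [0.3,[0,0,-0.008],0],
  ],
)

```text
time: 25.08
tool_pos: [474.5, 365.3, 99.8]
tcp_rot: [-179.6, 0.1, 179.7]
ft_force: [-1.6, -0.4, -0.1]
finger_gap: 53.0
```

```bash
python3 ft.py
```

```text
25.375 [ 0.1  0.4 -0.1 -0.3  0.2 -1.1] [-1.15 -0.28 -0.13] [474.5 365.3 100. ] [-1.796e+02  1.000e-01  1.797e+02] 53.2
```

apply_moves(
  series=[
    [0.68,[0,0,0],0],
    [0.8,[0,0,0],0],
    [1,[0,0,0],0],
    [1,[0,0,0.02],0],
    [1,[0,0,0.06],0],
  ],
)

```text
time: 26.0
tool_pos: [473.4, 364.6, 159.8]
tcp_rot: [-179.5, -0.1, 179.7]
ft_force: [0.5, 0.3, -0.2]
finger_gap: 85.2
```

apply_moves(
  series=[
    [1,[0,0,0.055],0],
    [1,[0,0,0.06],0],
    [1,[0,0,0.06],0],
  ],
)

```text
time: 26.38
tool_pos: [473.9, 365.0, 221.6]
tcp_rot: [-179.6, 0.1, 179.7]
ft_force: [-1.0, 0.3, 0.5]
finger_gap: 85.3
```

Run:
```python
from h import *
s=optics.snapshot("wrist"); st=sense(); print(st["time"],st["ft_force"].round(2),st["tool_pos"].round(1),st["tcp_rot"].round(1))
o=s["color"].copy()
a=np.linspace(0,6.28,90); P=np.c_[474+78*np.cos(a),365+78*np.sin(a),a*0+76]
for u in proj(s,P,True): cv2.circle(o,(int(round(u[0])),int(round(u[1]))),1,(0,0,255),-1)
cv2.imwrite("pics/wsc.png",o)
m=mask_at(s,"block_1",[474,365,95],True,80)
if m is not None: 
    print(fit([(s,m,True)],(474,365,76,0),BL),fit([(s,m,True)],(474,365,76,0),BL,True))
```

```text
26.425 [-0.16  0.18  0.27] [473.3 364.5 219.9] [-1.795e+02 -1.000e-01  1.797e+02]
(array([473.9, 364.8,  76. ,  -0.9]), np.float64(0.055)) (array([475.2, 364.8,  67.9,  -0.8]), np.float64(0.019))
```

View pics/wsc.png

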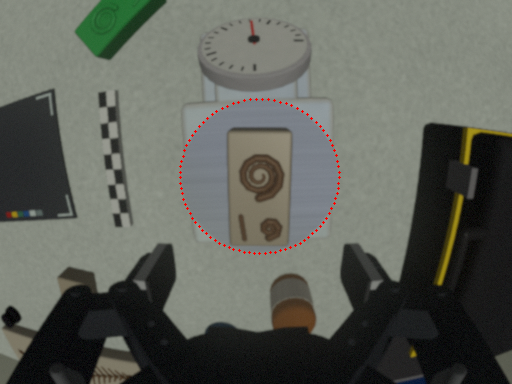

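apply_moves(
  series=[
    [1,[0.025,-0.033,0.01],0],
    [1,[0.06,-0.082,0.01],-0.05],
    [1,[0.095,-0.13,0.01],-0.1],
    [1,[0.13,-0.178,0],-0.1],
    [1,[0.165,-0.226,-0.01],-0.1],
  ],
)

```text
time: 27.1
tool_pos: [637.9, 136.5, 206.7]
tcp_rot: [-179.4, -0.3, 174.0]
ft_force: [-0.2, 0.1, 0.6]
finger_gap: 85.5
```

apply_moves(
  series=[
    [1,[0.035,-0.048,-0.01],0],
    [1,[0.047,-0.0615,-0.01],0],
    [1,[0.047,-0.0615,-0.01],0],
  ],
)

```text
time: 27.48
tool_pos: [684.4, 74.1, 194.8]
tcp_rot: [-179.4, -0.5, 173.9]
ft_force: [-0.9, -0.3, 0.0]
finger_gap: 85.4
```

```bash
python3 wl.py wB block_1 685 77 -6.5 0
```

```text
27.525 [684.2  75.5 195.5] [-179.5   -0.4  174. ] [-0.6  -0.29  0.49] 85.4
fit [687.3  72.1   0.   -6. ] 0.054
delta xy mm [ 3.1 -3.4] turn rad 0.0
```

View pics/wBm.png

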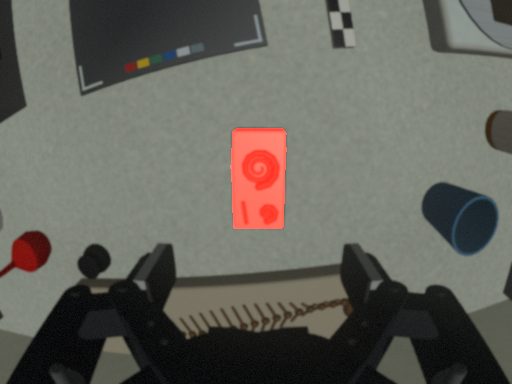

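apply_moves(
  series=[
    [1,[0.003,-0.0035,-0.055],0],
    [1,[0.003,-0.0035,-0.11],0],
    [1,[0.003,-0.0035,-0.15],0],
    [1,[0.003,-0.0035,-0.17],0],
    [1,[0.003,-0.0035,-0.174],0],
  ],
)

```text
time: 28.2
tool_pos: [686.2, 74.1, 21.6]
tcp_rot: [-179.5, -0.4, 174.1]
ft_force: [-0.1, -0.7, -0.4]
finger_gap: 85.2
```

apply_moves(
  series=[
    [0.5,[0,0,0],0],
    [0.3,[0,0,0],0],
    [0.3,[0,0,0],0],
    [0.3,[0,0,0],0],
  ],
)

```text
time: 28.7
tool_pos: [688.1, 74.2, 24.5]
tcp_rot: [-179.5, -0.2, 174.1]
ft_force: [0.4, 0.7, 6.7]
finger_gap: 53.4
```

apply_moves(
  series=[
    [0.3,[0,0,0.01],0],
    [0.3,[0,0,0.025],0],
    [0.3,[0,0,0.04],0],
    [0.3,[0,0,0.05],0],
    [0.3,[0,0,0.05],0],
  ],
)

```text
time: 29.32
tool_pos: [689.0, 74.3, 76.1]
tcp_rot: [-179.5, -0.1, 174.1]
ft_force: [0.1, 0.4, -2.4]
finger_gap: 53.0
```

```bash
python3 ft.py
```

```text
29.625 [-3.1 -3.  -3.  -2.  -2.7 -2.3] [-0.27  0.18 -2.66] [687.5  74.2  73.5] [-179.5   -0.3  174.1] 53.2
```

apply_moves(
  series=[
    [0.3,[-0.005,-0.01,0.05],-0.15],
    [0.3,[-0.03,-0.045,0.09],-0.3],
    [0.3,[-0.06,-0.09,0.12],-0.45],
    [0.3,[-0.09,-0.135,0.13],-0.6],
    [0.3,[-0.12,-0.18,0.13],-0.75],
  ],
)

```text
time: 30.25
tool_pos: [567.2, -107.2, 205.0]
tcp_rot: [-179.6, -0.2, 130.9]
ft_force: [0.8, -1.6, -2.2]
finger_gap: 52.8
```

apply_moves(
  series=[
    [0.3,[-0.035,-0.048,0],-0.15],
    [0.3,[-0.07,-0.095,0],-0.3],
    [0.3,[-0.105,-0.142,0],-0.45],
    [0.3,[-0.14,-0.189,0],-0.57],
    [0.3,[-0.161,-0.216,-0.01],-0.57],
  ],
)

```text
time: 30.88
tool_pos: [404.7, -325.7, 195.7]
tcp_rot: [-179.6, -0.1, 98.0]
ft_force: [1.2, 0.5, -2.3]
finger_gap: 53.0
```

apply_moves(
  series=[
    [0.3,[0.002,0.004,-0.05],0.007],
    [0.3,[0.002,0.004,-0.1],0.007],
    [0.3,[0.002,0.004,-0.135],0.007],
    [0.3,[0.002,0.004,-0.153],0.007],
    [0.3,[0.002,0.004,-0.16],0.007],
  ],
)

```text
time: 31.5
tool_pos: [406.5, -321.4, 35.0]
tcp_rot: [-179.6, -0.1, 98.4]
ft_force: [0.0, -0.2, -2.0]
finger_gap: 53.1
```

apply_moves(
  series=[
    [0.3,[0,0,-0.001],0],
    [0.3,[0,0,-0.003],0],
    [0.3,[0,0,-0.004],0],
    [0.3,[0,0,-0.004],0],
  ],
)

```text
time: 32.0
tool_pos: [406.8, -321.6, 31.5]
tcp_rot: [-179.6, -0.1, 98.4]
ft_force: [0.3, -1.0, -3.2]
finger_gap: 53.1
```

apply_moves(
  series=[
    [0.3,[0,0,-0.001],0],
    [0.3,[0,0,-0.002],0],
    [0.3,[0,0,-0.002],0],
  ],
)

```text
time: 32.38
tool_pos: [407.0, -321.9, 30.4]
tcp_rot: [-179.6, -0.1, 98.4]
ft_force: [-2.6, 3.0, 6.4]
finger_gap: 53.2
```

apply_moves(
  series=[
    [0.3,[0,0,-0.001],0],
    [0.3,[0,0,-0.001],0],
  ],
)

```text
time: 32.62
tool_pos: [407.0, -321.9, 30.4]
tcp_rot: [-179.6, -0.1, 98.4]
ft_force: [-3.1, 4.2, 8.9]
finger_gap: 53.0
```

apply_moves(
  series=[
    [0.66,[0,0,0.001],0],
    [0.76,[0,0,0.001],0],
    [0.78,[0,0,0.001],0],
    [0.78,[0,0,0.03],0],
    [0.78,[0,0,0.085],0],
  ],
)

```text
time: 33.25
tool_pos: [405.2, -320.2, 113.5]
tcp_rot: [-179.4, -0.3, 98.4]
ft_force: [0.7, -0.2, 0.2]
finger_gap: 66.6
```

apply_moves(
  series=[
    [0.85,[0.02,0.03,0.055],0.15],
    [1,[0.03,0.085,0.1],0.32],
    [1,[0.04,0.145,0.12],0.5],
    [1,[0.05,0.205,0.12],0.68],
    [1,[0.06,0.265,0.12],0.86],
  ],
)

```text
time: 33.88
tool_pos: [464.4, -61.4, 234.4]
tcp_rot: [-179.4, -0.2, 148.0]
ft_force: [1.5, -0.6, -0.0]
finger_gap: 85.4
```

```bash
cat > bd.py <<'E'
from h import *
import sys
s=optics.snapshot("wrist"); st=sense(); print(st["time"],st["tool_pos"].round(1),st["tcp_rot"].round(1))
m=mask_at(s,"board",[458,-22,5],True,120)
if m is not None:
    k=max(cv2.findContours(m,0,2)[0],key=cv2.contourArea); 
    W=atz(s,k.reshape(-1,2),5,True)[:,:2].astype(np.float32); print(cv2.minAreaRect(W), cv2.minAreaRect(W)[1])
    print(fit([(s,m,True)],(458,-22,0,.07),(190,230,5)))
o=s["color"].copy()
P=box(458,-22,0,np.radians(4.1),(190,230,5))[[1,5,7,3]]; E=np.concatenate([np.linspace(P[i],P[(i+1)%4],30) for i in range(4)])
for u in proj(s,E,True): cv2.circle(o,(int(round(u[0])),int(round(u[1]))),1,(0,255,255),-1)
cv2.imwrite("pics/%s.png"%sys.argv[1],o)
t=optics.snapshot("top"); cv2.imwrite("pics/%st.png"%sys.argv[1],t["color"])
E
python3 bd.py bd1
```

```text
33.925 [464.9 -54.1 234.1] [-179.7   -0.4  148.8]
((459.62164306640625, -24.927825927734375), (192.44639587402344, 233.05487060546875), 4.137546539306641) (192.44639587402344, 233.05487060546875)
(array([458.8, -23.7,   0. ,   4.2]), np.float64(0.022))
```

View pics/bd1.png

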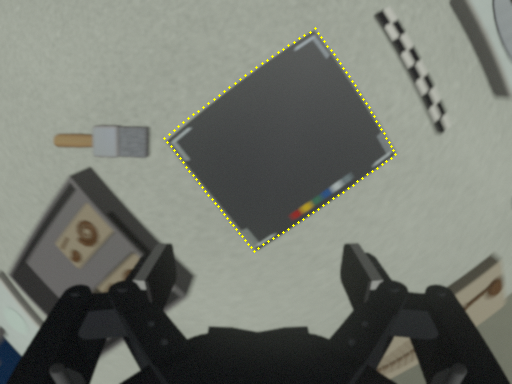

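View pics/bd1t.png

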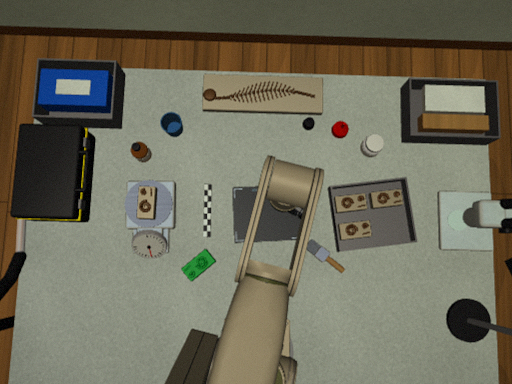

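apply_moves(
  series=[
    [1,[0.001,0.05,0],0.13],
    [1,[0.002,0.108,0],0.28],
    [1,[0.004,0.165,0],0.43],
    [1,[0.005,0.222,0],0.529],
    [1,[0.006,0.28,0],0.529],
  ],
)

```text
time: 34.65
tool_pos: [470.8, 220.2, 233.5]
tcp_rot: [-179.4, -0.3, 178.2]
ft_force: [1.0, -0.3, -0.1]
finger_gap: 85.2
```

apply_moves(
  series=[
    [1,[0.001,0.055,-0.01],0],
    [1,[0.002,0.11,-0.014],0],
    [1,[0.003,0.139,-0.014],0],
    [1,[0.003,0.139,-0.014],0],
  ],
)

```text
time: 35.15
tool_pos: [474.2, 359.6, 218.6]
tcp_rot: [-179.3, -0.3, 178.2]
ft_force: [-0.2, -0.7, 0.4]
finger_gap: 85.3
```

```bash
python3 wl.py wS block_1 474 365 -0.9 75
```

```text
35.2 [474.3 358.5 218.8] [-179.3   -0.3  178.2] [-0.91 -0.36 -0.12] 85.6
fit [ 4.743e+02  3.647e+02  7.500e+01 -3.000e-01] 0.047
delta xy mm [-0.   6.2] turn rad 0.026
```

View pics/wSm.png

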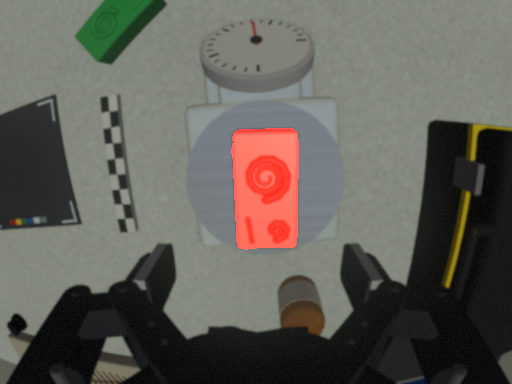

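apply_moves(
  series=[
    [1,[0,0.003,-0.02],0.026],
    [1,[0,0.0062,-0.05],0.026],
    [1,[0,0.0062,-0.085],0.026],
    [1,[0,0.0062,-0.108],0.026],
    [1,[0,0.0062,-0.116],0.026],
  ],
)

```text
time: 35.88
tool_pos: [473.2, 361.9, 99.8]
tcp_rot: [-179.2, -0.5, 179.6]
ft_force: [-0.6, -0.4, 1.0]
finger_gap: 85.2
```

apply_moves(
  series=[
    [0.75,[0,0,0],0],
    [0.66,[0,0,0],0],
    [0.3,[0,0,0.001],0],
    [0.3,[0,0,0.001],0],
    [0.3,[0,0,0.001],0],
  ],
)

```text
time: 36.5
tool_pos: [473.7, 362.4, 101.5]
tcp_rot: [-179.2, -0.5, 179.6]
ft_force: [1.8, 3.1, 0.0]
finger_gap: 53.0
```

apply_moves(
  series=[
    [0.3,[0,0,0.008],0],
    [0.3,[0,0,0.02],0],
    [0.3,[0,0,0.035],0],
    [0.3,[0,0,0.055],0],
    [0.3,[0,0,0.08],0],
  ],
)

```text
time: 37.12
tool_pos: [473.3, 362.1, 182.5]
tcp_rot: [-179.2, -0.5, 179.6]
ft_force: [0.9, 0.7, -6.0]
finger_gap: 52.9
```

```bash
python3 ft.py
```

```text
37.425 [-1.2 -4.3 -6.3 -5.8 -6.9 -5.2] [ 0.54  0.42 -4.97] [473.  362.  180.3] [-179.2   -0.5  179.6] 52.8
```

apply_moves(
  series=[
    [0.3,[-0.001,-0.03,0.01],-0.12],
    [0.3,[-0.003,-0.075,0.015],-0.27],
    [0.3,[-0.005,-0.12,0.015],-0.42],
    [0.3,[-0.006,-0.165,0.01],-0.57],
    [0.3,[-0.008,-0.21,0],-0.72],
  ],
)

```text
time: 38.05
tool_pos: [464.4, 150.5, 179.3]
tcp_rot: [-179.1, -0.6, 138.1]
ft_force: [1.3, -0.1, -5.6]
finger_gap: 52.9
```

apply_moves(
  series=[
    [0.3,[-0.001,-0.04,0],-0.15],
    [0.3,[-0.002,-0.08,0],-0.3],
    [0.3,[-0.004,-0.12,0],-0.45],
    [0.3,[-0.005,-0.16,-0.02],-0.6],
    [0.3,[-0.0065,-0.175,-0.05],-0.75],
  ],
)

```text
time: 38.67
tool_pos: [458.0, -26.6, 128.8]
tcp_rot: [-179.2, -0.5, 94.7]
ft_force: [0.1, 1.0, -6.6]
finger_gap: 53.1
```

apply_moves(
  series=[
    [0.3,[0.0005,0.0035,-0.03],-0.01],
    [0.3,[0.0005,0.0035,-0.055],-0.01],
    [0.3,[0.0005,0.0035,-0.075],-0.01],
    [0.3,[0.0005,0.0035,-0.085],-0.01],
    [0.3,[0.0005,0.0035,-0.089],-0.01],
  ],
)

```text
time: 39.3
tool_pos: [457.9, -23.0, 39.0]
tcp_rot: [-179.1, -0.5, 94.1]
ft_force: [0.3, 0.5, -5.7]
finger_gap: 52.9
```

```bash
python3 bd.py bd2
```

```text
39.35 [458.1 -23.1  39.1] [-179.1   -0.5   94.1]
((460.2929992675781, -37.64507293701172), (73.48371124267578, 133.58212280273438), 4.296928882598877) (73.48371124267578, 133.58212280273438)
(array([ 433.2, -102.6,    0. ,   19.8]), np.float64(0.625))
```

View pics/bd2.png

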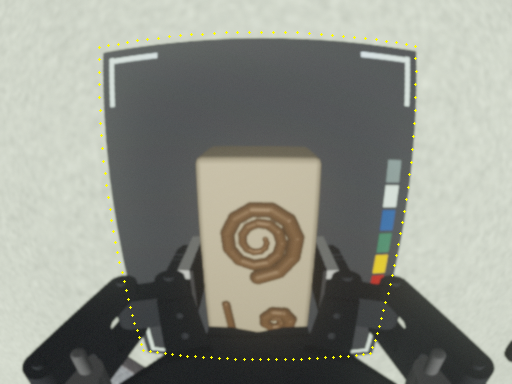

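apply_moves(
  series=[
    [0.3,[0,0,-0.002],0],
    [0.3,[0,0,-0.004],0],
    [0.3,[0,0,-0.006],0],
    [0.3,[0,0,-0.007],0],
    [0.3,[0,0,-0.007],0],
  ],
)

```text
time: 40.08
tool_pos: [458.8, -23.1, 33.1]
tcp_rot: [-179.2, -0.5, 94.1]
ft_force: [-0.1, -0.0, -6.0]
finger_gap: 53.0
```

apply_moves(
  series=[
    [0.3,[0,0,-0.001],0],
    [0.3,[0,0,-0.002],0],
    [0.3,[0,0,-0.002],0],
  ],
)

```text
time: 40.45
tool_pos: [458.9, -23.1, 31.4]
tcp_rot: [-179.2, -0.5, 94.1]
ft_force: [-3.7, 0.1, 1.2]
finger_gap: 53.3
```

apply_moves(
  series=[
    [0.3,[0,0,-0.001],0],
    [0.3,[0,0,-0.001],0],
  ],
)

```text
time: 40.7
tool_pos: [458.9, -23.1, 31.4]
tcp_rot: [-179.2, -0.5, 94.1]
ft_force: [-9.7, 0.4, 9.2]
finger_gap: 52.9
```

apply_moves(
  series=[
    [0.66,[0,0,0],0],
    [0.8,[0,0,0],0],
    [1,[0,0,0],0],
    [1,[0,0,0.03],0],
    [1,[0,0,0.085],0],
  ],
)

```text
time: 41.32
tool_pos: [456.8, -22.8, 115.1]
tcp_rot: [-178.9, -0.6, 94.1]
ft_force: [1.8, -0.1, 0.2]
finger_gap: 85.6
```

apply_moves(
  series=[
    [1,[0,0,0.05],0],
    [1,[0,0,0.09],0],
    [1,[0,0,0.09],0],
  ],
)

```text
time: 41.7
tool_pos: [459.3, -23.2, 209.3]
tcp_rot: [-179.3, -0.5, 94.1]
ft_force: [0.7, 0.2, -0.2]
finger_gap: 85.3
```

```bash
python3 wl.py wBo block_1 458.5 -23 94.1 5
```

```text
41.75 [458.  -23.  206.8] [-179.1   -0.5   94.1] [0.04 0.04 0.11] 85.4
fit [460.7 -22.1   5.   93.2] 0.064
delta xy mm [2.7 0.9] turn rad -0.016
```

View pics/wBo.png

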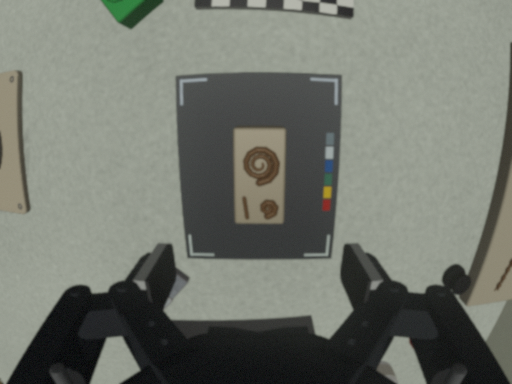

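Run:
```python
from h import *
from scipy.spatial.transform import Rotation as Ro
s=optics.snapshot("wrist"); st=sense(); Rt=Ro.from_euler('xyz',st["tcp_rot"],degrees=True).as_matrix()
for z in (-15,-8,-2,5,11):
    P=[st["tool_pos"]+Rt@np.array([x,y,z]) for x in (-11,11) for y in (-42.5,-55,42.5)]
    print(z,proj(s,P,True).round(0).tolist())
cv2.imwrite("pics/tip.png",cv2.resize(s["color"][220:384,60:440],None,fx=2,fy=2))
print(find(s,"bar")); m=mask_at(s,"bar",[461,181,6],True,60)
if m is not None: print(fit([(s,m,True)],(461,181,0,0.02),BAR))
t=optics.snapshot("top"); m=mask_at(t,"bar",[461,181,6],False,60)
if m is not None: print(fit([(t,m,False)],(461,181,0,0.02),BAR))
```

```text
-15 [[166.0, 289.0], [142.0, 287.0], [339.0, 289.0], [159.0, 250.0], [135.0, 249.0], [345.0, 250.0]]
-8 [[169.0, 281.0], [147.0, 280.0], [336.0, 282.0], [163.0, 243.0], [140.0, 242.0], [341.0, 243.0]]
-2 [[172.0, 275.0], [150.0, 274.0], [333.0, 275.0], [167.0, 238.0], [144.0, 237.0], [338.0, 238.0]]
5 [[175.0, 268.0], [154.0, 267.0], [330.0, 269.0], [170.0, 232.0], [148.0, 231.0], [335.0, 232.0]]
11 [[178.0, 263.0], [157.0, 262.0], [328.0, 263.0], [173.0, 227.0], [152.0, 227.0], [332.0, 228.0]]
[(0.74, array([489., 168.,  12.]))]
(array([463.1, 182.8,   0. ,   1.6]), np.float64(0.096))
(array([462.2, 181.7,   0. ,   2.3]), np.float64(0.215))
```

View pics/tip.png

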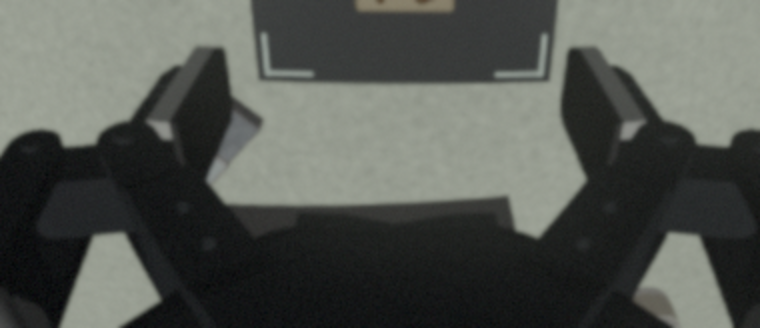

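apply_moves(
  series=[
    [1,[0.012,0.03,0],0.15],
    [1,[0.025,0.065,0],0.31],
    [1,[0.038,0.1,0],0.47],
    [1,[0.051,0.135,0],0.63],
    [1,[0.064,0.165,0],0.79],
  ],
)

```text
time: 42.68
tool_pos: [519.8, 143.6, 202.5]
tcp_rot: [-178.7, -0.7, 139.7]
ft_force: [-0.2, -0.5, -0.0]
finger_gap: 85.7
```

apply_moves(
  series=[
    [1,[0.01,0.02,-0.01],0.17],
    [1,[0.0165,0.04,-0.03],0.34],
    [1,[0.0165,0.043,-0.05],0.5],
    [1,[0.0165,0.043,-0.05],0.66],
    [1,[0.0165,0.043,-0.05],0.74],
  ],
)

```text
time: 43.3
tool_pos: [535.5, 186.6, 150.8]
tcp_rot: [-178.6, -0.8, -177.6]
ft_force: [0.3, 0.4, -0.4]
finger_gap: 85.4
```

```bash
python3 wl.py wbar bar 462.7 182.5 1.7 0
```

```text
43.35 [535.6 186.6 151.1] [-178.7   -0.8 -177.5] [ 0.02 -0.18  0.62] 85.6
fit [463.  177.6   0.    1.3] 0.082
delta xy mm [-72.6  -9. ] turn rad -0.021
```

View pics/wbarm.png

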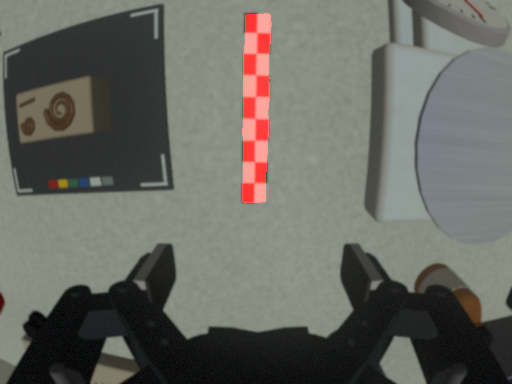

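apply_moves(
  series=[
    [1,[0.0035,-0.0065,-0.04],-0.02],
    [1,[0.0035,-0.0065,-0.08],-0.02],
    [1,[0.0035,-0.0065,-0.11],-0.02],
    [1,[0.0035,-0.0065,-0.125],-0.02],
    [0.6,[0.0035,-0.0065,-0.128],-0.02],
  ],
)

```text
time: 44.02
tool_pos: [538.6, 179.9, 22.5]
tcp_rot: [-178.6, -0.9, -179.0]
ft_force: [0.2, -0.1, 0.5]
finger_gap: 69.7
```

```bash
python3 wl.py wbar2 bar 463 179.5 1.5 0
```

```text
44.075 [539.3 180.   23.2] [-178.7   -0.8 -179. ] [0.65 0.23 0.26] 62.6
fit [462.  177.6   0.    1.2] 0.059
delta xy mm [-77.3  -2.4] turn rad 0.004
```

View pics/wbar2.png

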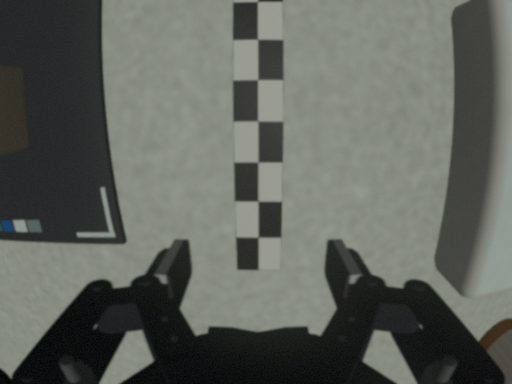

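apply_moves(
  series=[
    [0.6,[0,-0.001,-0.005],0],
    [0.6,[0,-0.001,-0.009],0],
    [0.3,[0,-0.001,-0.0095],0],
    [0.1,[0,-0.001,-0.0095],0],
    [0.1,[0,-0.001,-0.0095],0],
  ],
)

```text
time: 44.75
tool_pos: [540.1, 179.3, 14.9]
tcp_rot: [-178.7, -0.7, -179.0]
ft_force: [-0.3, -0.3, 1.6]
finger_gap: 22.4
```

apply_moves(
  series=[
    [0.1,[0,0,0],0],
    [0.1,[0,0,0],0],
  ],
)

```text
time: 45.0
tool_pos: [540.1, 179.3, 14.9]
tcp_rot: [-178.7, -0.7, -179.0]
ft_force: [-0.2, 0.9, 0.3]
finger_gap: 22.1
```

apply_moves(
  series=[
    [0.1,[0,0,0.01],0],
    [0.1,[0,0,0.03],0],
    [0.1,[0,0,0.055],0],
    [0.1,[0,0,0.085],0],
    [0.1,[0,0,0.11],0],
  ],
)

```text
time: 45.62
tool_pos: [540.8, 179.4, 128.1]
tcp_rot: [-178.7, -0.5, -179.0]
ft_force: [-0.1, -0.1, -1.1]
finger_gap: 22.2
```

```bash
python3 wl.py wbar3 bar 464 178 1.2 110
```

```text
45.675 [542.8 180.  131.9] [-178.8   -0.3 -179. ] [2.21 2.02 1.82] 22.2
fit [465.4 177.3 110.    1. ] 0.077
delta xy mm [-77.4  -2.7] turn rad -0.0
```

View pics/wbar3.png

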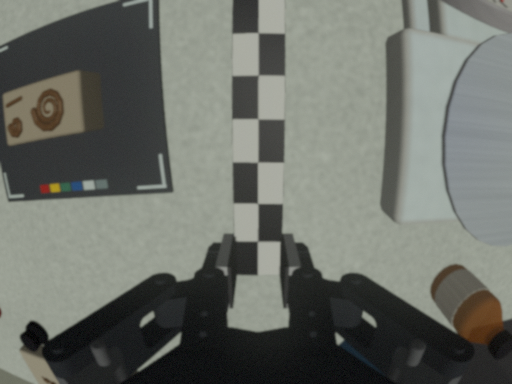

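apply_moves(
  series=[
    [0.1,[-0.004,-0.035,0.02],-0.1],
    [0.1,[-0.01,-0.08,0.035],-0.25],
    [0.1,[-0.016,-0.125,0.035],-0.4],
    [0.1,[-0.022,-0.17,0.035],-0.55],
    [0.1,[-0.028,-0.215,0.035],-0.7],
  ],
)

```text
time: 46.35
tool_pos: [514.2, -36.3, 164.9]
tcp_rot: [-178.8, -0.3, 140.6]
ft_force: [0.8, -0.4, -0.3]
finger_gap: 22.7
```

apply_moves(
  series=[
    [0.1,[-0.004,-0.03,0],-0.15],
    [0.1,[-0.009,-0.06,0],-0.3],
    [0.1,[-0.009,-0.06,0],-0.45],
    [0.1,[-0.009,-0.06,-0.02],-0.6],
    [0.1,[-0.009,-0.06,-0.05],-0.75],
  ],
)

```text
time: 46.98
tool_pos: [505.9, -96.7, 115.1]
tcp_rot: [-178.9, -0.2, 97.4]
ft_force: [0.5, -0.5, -1.2]
finger_gap: 22.0
```

apply_moves(
  series=[
    [0.1,[0,0,-0.015],-0.03],
    [0.1,[-0.0005,-0.0005,-0.03],-0.057],
    [0.1,[-0.0005,-0.0005,-0.035],-0.057],
    [0.1,[-0.0005,-0.0005,-0.035],-0.057],
  ],
)

```text
time: 47.48
tool_pos: [505.5, -97.2, 80.2]
tcp_rot: [-178.9, -0.2, 94.2]
ft_force: [-0.2, 0.6, -0.5]
finger_gap: 22.6
```

```bash
cat > both.py <<'E'
from h import *
import sys
from scipy.spatial.transform import Rotation as Ro
n=sys.argv[1]; zb=float(sys.argv[2])
s=optics.snapshot("wrist"); st=sense(); cv2.imwrite(f"pics/{n}.png",s["color"])
print(st["time"],st["tool_pos"].round(1),st["tcp_rot"].round(1),st["ft_force"].round(1))
m=mask_at(s,"block_1",[459,-23,25],True,60); 
if m is not None: print("block",m.sum(),fit([(s,m,True)],(459,-23,5,np.radians(94)),BL))
m=mask_at(s,"bar",[500,-20,zb],True,60)
if m is not None: print("bar",m.sum(),fit([(s,m,True)],(500,-20,zb,np.radians(94)),BAR))
E
python3 both.py bb1 65
```

```text
47.525 [505.9 -97.3  80.7] [-178.9   -0.2   94.1] [-0.5 -0.7 -1.2]
block 14515 (array([458.1, -22.5,   5. ,  93.7]), np.float64(0.118))
```

View pics/bb1.png

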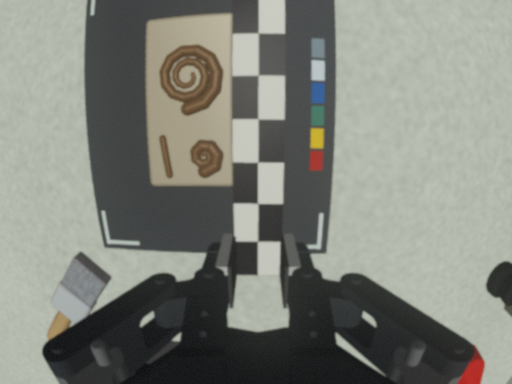

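Run:
```python
from h import *
s=optics.snapshot("wrist"); g=cv2.cvtColor(s["color"],cv2.COLOR_BGR2GRAY).astype(int)
for r_ in (60,90,120,150): print(r_,[ (x,g[r_,x]) for x in range(140,160,2)],[ (x,g[r_,x]) for x in range(226,240,2)],[ (x,g[r_,x]) for x in range(278,294,2)])
u=np.array([np.cos(np.radians(94.1)),np.sin(np.radians(94.1))]); n=np.array([u[1],-u[0]])
def rel(P): d=P[:,:2]-[459,-22.8]; return np.c_[d@u,d@n].round(1)
# block top left corner pts approx
print(rel(atz(s,[[147,60],[148.5,120],[150,150],[152,185],[232,185]],43,True)))
st=sense(); zt=st["tool_pos"][2]-14.9+12
print(zt,rel(atz(s,[[233,60],[233,120],[233,180],[285,60],[285,120],[284.5,180],[236,273],[280,273]],zt,True)))
```

```text
60 [(140, np.int64(66)), (142, np.int64(68)), (144, np.int64(93)), (146, np.int64(141)), (148, np.int64(154)), (150, np.int64(157)), (152, np.int64(158)), (154, np.int64(158)), (156, np.int64(156)), (158, np.int64(158))] [(226, np.int64(175)), (228, np.int64(166)), (230, np.int64(146)), (232, np.int64(175)), (234, np.int64(198)), (236, np.int64(199)), (238, np.int64(200))] [(278, np.int64(88)), (280, np.int64(89)), (282, np.int64(88)), (284, np.int64(86)), (286, np.int64(79)), (288, np.int64(79)), (290, np.int64(77)), (292, np.int64(78))]
90 [(140, np.int64(68)), (142, np.int64(67)), (144, np.int64(89)), (146, np.int64(138)), (148, np.int64(152)), (150, np.int64(154)), (152, np.int64(156)), (154, np.int64(155)), (156, np.int64(156)), (158, np.int64(156))] [(226, np.int64(171)), (228, np.int64(161)), (230, np.int64(139)), (232, np.int64(101)), (234, np.int64(87)), (236, np.int64(85)), (238, np.int64(87))] [(278, np.int64(198)), (280, np.int64(199)), (282, np.int64(198)), (284, np.int64(175)), (286, np.int64(86)), (288, np.int64(79)), (290, np.int64(78)), (292, np.int64(78))]
120 [(140
[... 600 characters left out ...]
64(68)), (146, np.int64(80)), (148, np.int64(125)), (150, np.int64(150)), (152, np.int64(154)), (154, np.int64(156)), (156, np.int64(154)), (158, np.int64(154))] [(226, np.int64(164)), (228, np.int64(161)), (230, np.int64(146)), (232, np.int64(169)), (234, np.int64(197)), (236, np.int64(198)), (238, np.int64(198))] [(278, np.int64(71)), (280, np.int64(69)), (282, np.int64(70)), (284, np.int64(71)), (286, np.int64(76)), (288, np.int64(76)), (290, np.int64(74)), (292, np.int64(75))]
[[ 25.8 -21.8]
 [-10.4 -21.7]
 [-28.5 -21.8]
 [-50.4 -22.3]
 [-50.3  27.9]]
78.04777059465249 [[ 16.8  32.7]
 [-10.5  32.6]
 [-38.3  32.2]
 [ 16.8  55.7]
 [-10.4  55.9]
 [-38.1  56.2]
 [-88.7  32.3]
 [-88.4  55.5]]
```

apply_moves(
  series=[
    [0.1,[0.005,0.0005,-0.01],0],
    [0.1,[0.005,0.0005,-0.025],0],
    [0.1,[0.005,0.0005,-0.042],0],
    [0.1,[0.005,0.0005,-0.053],0],
    [0.1,[0.005,0.0005,-0.057],0],
  ],
)

```text
time: 48.3
tool_pos: [510.0, -96.6, 22.4]
tcp_rot: [-178.8, -0.2, 94.1]
ft_force: [-0.8, 0.1, -0.5]
finger_gap: 22.4
```

apply_moves(
  series=[
    [0.1,[0,0,-0.001],0],
    [0.1,[0,0,-0.002],0],
    [0.1,[0,0,-0.003],0],
    [0.1,[0,0,-0.003],0],
  ],
)

```text
time: 48.8
tool_pos: [510.4, -96.7, 19.9]
tcp_rot: [-178.9, -0.2, 94.1]
ft_force: [-0.0, -0.5, 1.1]
finger_gap: 22.3
```

apply_moves(
  series=[
    [0.1,[0,0,-0.001],0],
    [0.1,[0,0,-0.001],0],
  ],
)

```text
time: 49.05
tool_pos: [510.5, -96.7, 19.8]
tcp_rot: [-178.9, -0.2, 94.1]
ft_force: [-5.6, 1.7, 10.8]
finger_gap: 22.5
```

```bash
python3 both.py bb2 5
```

```text
49.1 [510.5 -96.7  19.8] [-178.9   -0.2   94.1] [-4.8  1.6 10.1]
block 29577 (array([459.5, -20.4,   5. ,  94.2]), np.float64(0.022))
bar 14239 (array([507.2, -18.5,   5. ,  93.8]), np.float64(0.078))
```

View pics/bb2.png

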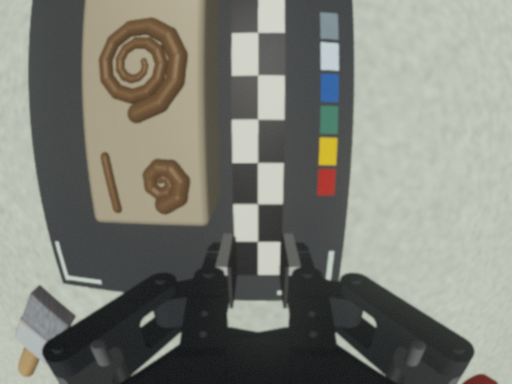

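apply_moves(
  series=[
    [0.1,[0,0,0.0008],0],
    [0.1,[-0.0015,0,0.0008],0],
    [0.1,[-0.003,0,0.0005],0],
    [0.1,[-0.004,0,0.0003],0],
  ],
)

```text
time: 49.7
tool_pos: [506.4, -96.7, 20.0]
tcp_rot: [-178.9, -0.2, 94.1]
ft_force: [1.1, -0.9, 0.1]
finger_gap: 22.3
```

```bash
python3 both.py bb3 5; python3 -c "
import cv2;i=cv2.imread('pics/bb3.png');cv2.imwrite('pics/bb3c.png',cv2.resize(i[0:290,80:350],None,fx=2,fy=2,interpolation=2))"
```

```text
49.75 [506.3 -96.7  20. ] [-178.9   -0.2   94.1] [-0.3 -0.4  0.6]
block 29885 (array([459.6, -20.5,   5. ,  94.1]), np.float64(0.019))
bar 13917 (array([503. , -18.2,   5. ,  93.8]), np.float64(0.064))
```

View pics/bb3c.png

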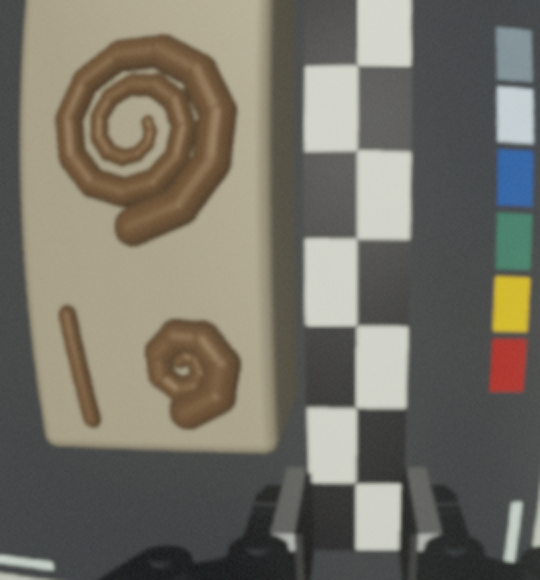

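apply_moves(
  series=[
    [0.1,[-0.001,0,0],0],
    [0.1,[-0.002,0,0],0],
    [0.1,[-0.002,0,0],0],
  ],
)

```text
time: 50.22
tool_pos: [504.2, -96.7, 20.0]
tcp_rot: [-178.9, -0.2, 94.1]
ft_force: [-1.1, -0.1, 0.9]
finger_gap: 22.0
```

```bash
python3 both.py bb4 5; python3 ft.py; python3 -c "
import cv2;i=cv2.imread('pics/bb4.png');cv2.imwrite('pics/bb4c.png',cv2.resize(i[0:290,80:350],None,fx=2,fy=2,interpolation=2))"
```

```text
50.275 [504.3 -96.7  20. ] [-178.9   -0.2   94.1] [ 1.   0.3 -0.2]
block 29897 (array([459.8, -20.2,   5. ,  94.1]), np.float64(0.02))
bar 14265 (array([501.2, -18.5,   5. ,  93.9]), np.float64(0.078))
50.675 [-0.5  0.2  0.   0.2  0.2  0.4] [ 0.05 -0.27  0.08] [504.3 -96.7  20. ] [-178.9   -0.2   94.1] 22.5
```

View pics/bb4c.png

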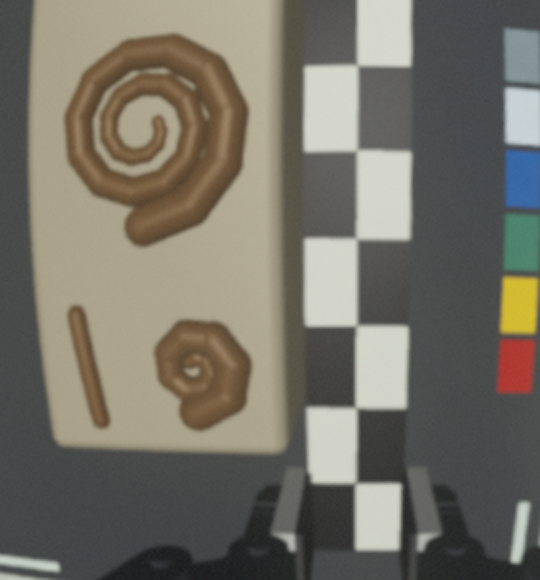

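apply_moves(
  series=[
    [0.1,[-0.0007,0,0],0],
    [0.1,[-0.0014,0,0],0],
    [0.1,[-0.002,0,0],0],
    [0.1,[-0.002,0,0],0],
  ],
)

```text
time: 51.18
tool_pos: [502.7, -96.8, 20.2]
tcp_rot: [-178.9, -0.2, 94.1]
ft_force: [2.8, -0.5, -0.8]
finger_gap: 22.0
```

```bash
python3 ft.py;  python3 both.py bb5 5; python3 -c "
import cv2;i=cv2.imread('pics/bb5.png');cv2.imwrite('pics/bb5c.png',cv2.resize(i[0:290,80:350],None,fx=2,fy=2,interpolation=2))"
```

```text
51.475 [ 0.1 -0.8 -0.  -0.  -0.4  0.2] [ 2.8   0.16 -0.16] [502.6 -96.8  20.2] [-178.9   -0.2   94.1] 22.3
51.525 [502.6 -96.8  20.2] [-178.9   -0.2   94.1] [3.5 0.  0.2]
block 29472 (array([459. , -20.2,   5. ,  94.2]), np.float64(0.025))
bar 14056 (array([499.5, -18.4,   5. ,  93.5]), np.float64(0.069))
```

View pics/bb5c.png

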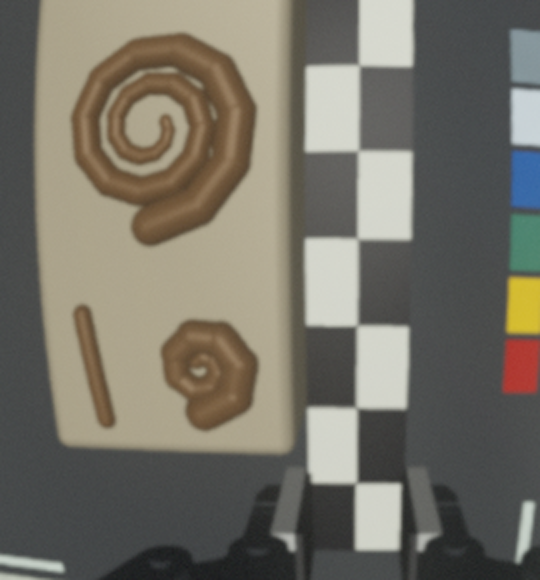

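apply_moves(
  series=[
    [0.1,[0,0,-0.0005],0],
    [0.45,[0,0,-0.0005],0],
    [0.5,[0,0,0],0],
    [0.5,[0,0,0.02],0],
    [0.5,[0,0,0.07],0],
  ],
)

```text
time: 52.25
tool_pos: [499.6, -96.0, 87.8]
tcp_rot: [-178.5, -0.3, 94.1]
ft_force: [0.6, -0.1, 0.8]
finger_gap: 42.7
```

apply_moves(
  series=[
    [0.3,[0,0.02,0.05],0],
    [0.1,[0,0.05,0.09],0],
    [0,[0,0.07,0.09],0],
    [0,[0,0.07,0.09],0],
  ],
)

```text
time: 52.75
tool_pos: [499.4, -25.0, 178.1]
tcp_rot: [-178.5, -0.3, 94.2]
ft_force: [-0.5, -0.5, -0.2]
finger_gap: 0.3
```

```bash
python3 both.py bb6 5; python3 -c "
import cv2;i=cv2.imread('pics/bb6.png');cv2.imwrite('pics/bb6c.png',cv2.resize(i[20:290,120:400],None,fx=2.2,fy=2.2,interpolation=2))"
```

```text
52.8 [499.1 -25.7 177.4] [-178.4   -0.3   94.2] [-0.8  0.1 -0.5]
block 6162 (array([460.4, -21.8,   5. ,  92.5]), np.float64(0.066))
bar 3405 (array([499.5, -19.3,   5. ,  93.6]), np.float64(0.195))
```

View pics/bb6c.png

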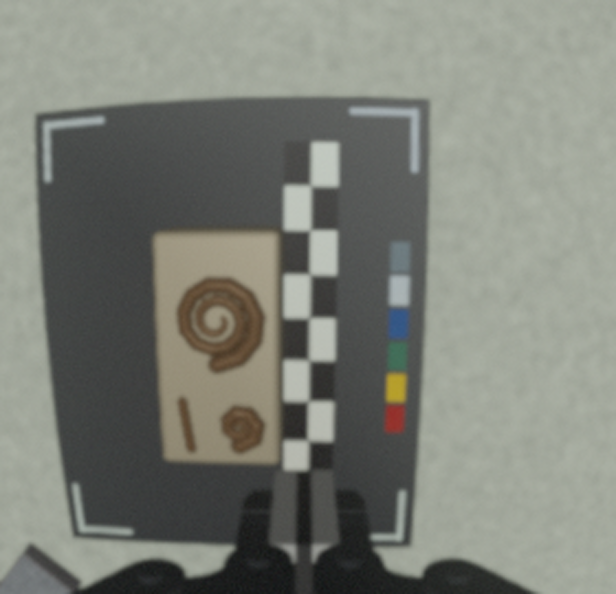

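apply_moves(
  series=[
    [0,[-0.005,-0.05,0],0],
    [0,[-0.01,-0.09,-0.04],0],
    [0,[-0.01,-0.11,-0.08],0],
    [0,[-0.01,-0.11,-0.08],0],
    [0,[-0.01,-0.11,-0.08],0],
  ],
)

```text
time: 53.52
tool_pos: [489.0, -136.5, 97.5]
tcp_rot: [-178.4, -0.4, 94.1]
ft_force: [0.2, 0.7, 0.3]
finger_gap: 0.3
```

```bash
python3 both.py bb7 5; python3 -c "
import cv2;i=cv2.imread('pics/bb7.png');cv2.imwrite('pics/bb7c.png',cv2.resize(i[20:290,120:400],None,fx=2.2,fy=2.2,interpolation=2))"
```

```text
53.575 [ 489.8 -136.4   98.3] [-178.5   -0.3   94.1] [-0.3 -0.6  0.2]
block 10241 (array([460.7, -21.1,   5. ,  94. ]), np.float64(0.024))
bar 5874 (array([500.2, -18.5,   5. ,  93.4]), np.float64(0.031))
```

View pics/bb7c.png

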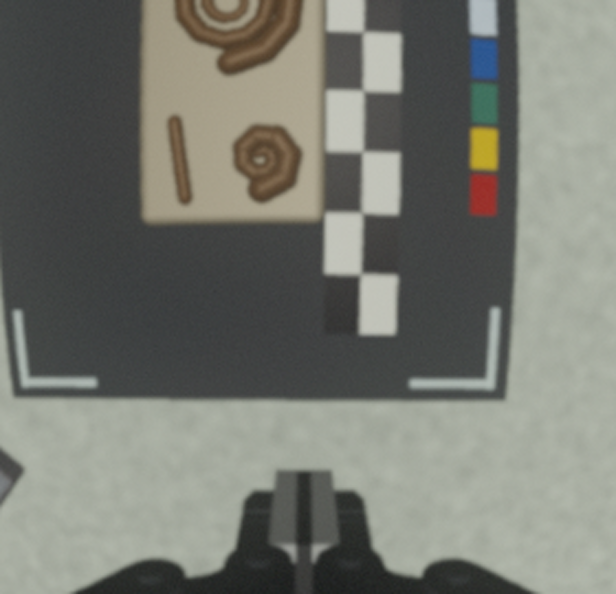

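apply_moves(
  series=[
    [0,[0,0,0.05],0],
    [0,[0,0,0.1],0],
    [0,[-0.02,0.04,0.14],0],
    [0,[-0.04,0.09,0.15],0.1],
    [0,[-0.06,0.145,0.15],0.2],
  ],
)

```text
time: 54.3
tool_pos: [430.8, 10.3, 251.9]
tcp_rot: [-178.9, -0.2, 105.8]
ft_force: [0.7, 1.3, -0.6]
finger_gap: -0.1
```

apply_moves(
  series=[
    [0,[-0.02,0.055,0],0],
    [0,[-0.04,0.11,0],0.1],
    [0,[-0.06,0.165,0],0.2],
    [0,[-0.08,0.22,0],0.3],
    [0,[-0.1,0.275,0],0.4],
  ],
)

```text
time: 54.92
tool_pos: [329.8, 287.7, 253.8]
tcp_rot: [-179.1, -0.1, 129.0]
ft_force: [1.2, 1.3, -0.3]
finger_gap: 0.1
```

apply_moves(
  series=[
    [0,[-0.03,0.05,0],0],
    [0,[-0.06,0.1,0],0.1],
    [0,[-0.09,0.15,0],0.2],
    [0,[-0.12,0.2,0],0.3],
    [0,[-0.12,0.2,0],0.3],
  ],
)

```text
time: 55.55
tool_pos: [206.5, 490.8, 254.6]
tcp_rot: [-179.2, -0.2, 146.6]
ft_force: [0.5, -0.7, -0.6]
finger_gap: 0.4
```

```bash
cat > fin.py <<'E'
from h import *
import sys
k=sys.argv[1]
t=optics.snapshot("top"); c=optics.snapshot("scene"); cv2.imwrite(f"pics/ft{k}.png",cv2.resize(t["color"][100:300,100:430],None,fx=2.4,fy=2.4,interpolation=2)); cv2.imwrite(f"pics/fs{k}.png",c["color"])
for n,q,d,p in [("orig","block_1",BL,(460,-22,5,1.64)),("c1","block_1",BL,(515,-427,5,1.717)),("c2","block_1",BL,(498,-308,5,1.717)),("c3","block_1",BL,(407,-322,5,1.717)),("bar","bar",BAR,(500,-19,5,1.64))]:
    v=[]
    for s in (t,c):
        m=mask_at(s,q,[p[0],p[1],p[2]+d[2]/2])
        if m is not None: v.append((s,m,False))
    print(n,len(v),*[fit([x],p,d) for x in v])
print(sense()["time"],sense()["tool_pos"],sense()["joint_pos"].round(0))
E
python3 fin.py 1
```

```text
orig 2 (array([460.5, -18.7,   5. ,  94.7]), np.float64(0.135)) (array([454. , -16.6,   5. , 101.8]), np.float64(0.227))
c1 2 (array([ 517.4, -422.7,    5. ,  100. ]), np.float64(0.128)) (array([ 511.9, -419.8,    5. ,   99.1]), np.float64(0.184))
c2 2 (array([ 499.6, -301.5,    5. ,   99.9]), np.float64(0.127)) (array([ 494.1, -301.1,    5. ,  101.4]), np.float64(0.142))
c3 2 (array([ 408.2, -317.6,    5. ,  100.3]), np.float64(0.151)) (array([ 404.3, -316.6,    5. ,  100.9]), np.float64(0.082))
bar 2 (array([500. , -14.9,   5. ,  93.4]), np.float64(0.257)) (array([496.8, -15.2,   5. ,  93.7]), np.float64(0.116))
56.15 [210.15098071 487.43687564 253.87267562] [61. -3. 95.  0. 89.  5.]
```

View pics/ft1.png

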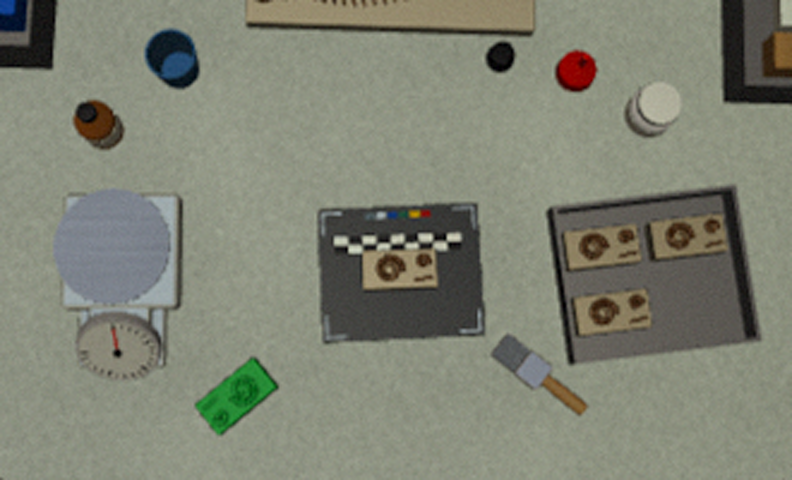

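View pics/fs1.png

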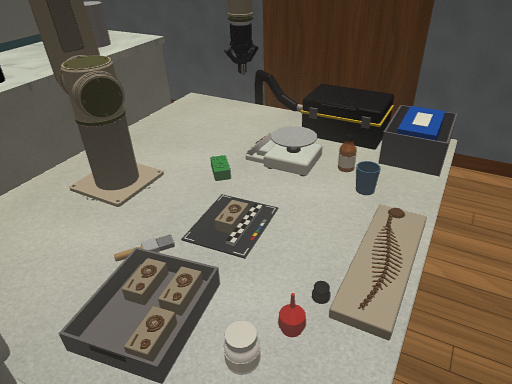

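Run:
```python
from bench import hand_in, sense
print(sense()["time"], sense()["ft_force"].round(1)); print(hand_in())
```

```text
56.15 [ 0.1 -0.9 -0.3]
the job is handed in; nothing more can be done
None
```

The job is done and handed in after 56 s, with the arm parked clear of everything.

- **Original:** I weighed all four blocks by wrist force. Three read about 2–3 N, so they are casts. The one that had stood between the board and the fish slab read about 6.3 N, so it is the original.
- **Weighing:** The original stood centred and untouched on the pan for about 9 s. The pan sank roughly 29 mm of its 45 mm, so it never reached the stop. Meanwhile I moved the last cast to the crate.
- **Final layout:** The original lies face up within about 3 mm of the board's centre, its long side within about 1° of the board's. The bar lies flat on the board against the block's +x long side and centred on it to about 1 mm. The three casts lie flat on the crate floor, and the green look-alike and the other things on the bench were left alone.

**Checks that were weaker or disagreed:**
- **Flushness:** When I slid the bar up, I felt about 3 N of contact with the block. The last close picture still leaves room for a gap of up to 0.6 mm and a 0.6° angle between them. I did not push it again.
- **Camera agreement:** The overhead and scene cameras placed things up to about 7 mm from where the robot set them down. Their angle for the original also differed by about 7°. I relied on the close wrist view, where the block and bar fitted well.
- **First cast's weight:** It read about 3.0 N, slightly above the 2.75 N a cast should weigh. That is still well below the 4.5 N minimum for the original.
- **Release in the crate:** The second cast was pressed onto the crate floor with about 24 N just before I let go of it, more than I intended.

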